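# Close the vegetable slicer's feed tube with its pusher and engage the drive lever

### The job

Stand the black pusher with the orange collar in the slicer's leaning feed tube and push it fully home, so that its collar sits flush on the tube's rim and the yellow interlock plate inside is pressed down; do it by feel, without ramming it. Only then throw the lever with the red cross-grip into the notch between the two green teeth, and let go of everything. Leave the cutting disc, the white-capped jar and the brush where they are.

Things in the scene. Friction and masses are not known exactly. Their poses are not given: they have to be found in the camera images.
- pusher: Pusher, loose, 149 mm tall, about 0.3 kg, standing upright on one of the two boards. From the bottom (origin = centre of its foot, z up along it): black round tapered plug, 47 mm diameter at the foot widening to 56 mm at 80 mm height; orange collar 76 mm diameter from 80 to 88 mm; black flat-sided grip from 88 to 149 mm, 44 mm along its x and 28 mm along its y, centred on the axis.
- collar (a point): Centre of the underside of the pusher's orange collar, 80 mm up its axis; same axes as the pusher.
- slicer: White slicer, fixed, housing 300 mm deep (x) by 320 mm wide (y) by 76 mm high, grey motor cover at the back up to 130 mm; origin on the table, 100 mm behind its front face, front towards its -x, z up. Feed tube at its +y side, lever at its -y side.
- tube_low (a point): Where the centre of the feed tube's mouth would be with the tube clamped at its lowest, 170 mm above the table; z points out along the tube's axis, y is the slicer's y. The real mouth stands 0 to 16 mm farther out along z, differently each time and not measured: find it by touch (or sight).
- mount: Fixed clamp of the steel feed tube, 90 mm below tube_low, same axes: z leans 28 degrees from vertical to the slicer's front (-x). Tube 90 mm long, bore 58.6 mm wide at the mouth tapering to 49.7 mm at 80 mm depth (1.3 mm clearance round the pusher when home). Around the mouth a flat rim, 90 mm outer diameter, 8 mm thick, on which the collar comes to rest.
- interlock (a joint): Travel in m of the yellow interlock plate (36 mm disc) in the tube, along its axis. 0: plate top 62 mm below the tube's true mouth; grows as the pusher's foot pushes it down, to 0.018 when the pusher is home (stop at 0.022). It moves stiffly (about 9 N, more than the pusher's weight) and stays where it is pushed.
- lever (a joint): Angle in rad of the drive lever about its pivot (hinge along the slicer's y). 0: leans 40 degrees (0.70 rad) from vertical to the slicer's front (-x); grows as it swings up and over to the back (+x); stop at 1.4. Stiff (about 2 N at the grip), stays where it is left.
- lever_knob (a point): Centre of the lever's red cross-grip, a round bar 28 mm in diameter and 44 mm long along the slicer's y (flat ends), 100 mm from the pivot; its z points along the lever, away from the pivot.
- lever_pivot (a point): Lever's pivot, 115 mm above the table, in the plane in which the grip swings; axes of the slicer (the hinge is y). A steel quadrant of 50 mm radius stands 18 mm to its +y side.
- notch (a joint): Angle in rad of the green-toothed notch about the same pivot, counted like the lever: the lever is in the notch when both angles agree. It differs from start to start and cannot be moved.
- notch_gap (a point): Centre of the 20 mm gap between the two green teeth, 56 mm from the pivot; its z points away from the pivot.
- disc: Spare cutting disc, steel, 124 mm diameter, 5 mm thick with a grey hub to 23 mm, lying on the white board; origin at its underside. Leave it.
- tub: Closed jar, 60 mm diameter, 85 mm high with a white cap, on the white board; origin at its underside. Leave it.
- brush: Brush, 150 mm long, lying on the green board, beyond the pusher; origin at its underside centre. Leave it.
- green_board: Green cutting board, fixed, 200 (x) by 180 (y) by 10 mm, carrying pusher and brush; origin under its centre.
- white_board: White cutting board, fixed, 200 by 180 by 10 mm, carrying disc and jar; origin under its centre.
Not all that is in view belongs to the job. What is meant by the pusher is not blue or turquoise, and is the smaller of those in its own colour.

How it is judged (in metres and radians):
On the way, in this order (a step that is already met when the one before it is completed fails the run):
1. the pusher is fully home in the feed tube and the interlock plate pressed down, while the lever still stands clear of the notch (more than 0.2 rad before it) (value of joint interlock between 0.016 and 0.0195 m and x of collar in the frame of tube_low between -0.004 and 0.004 m and y of collar in the frame of tube_low between -0.004 and 0.004 m and z of collar in the frame of tube_low below 0.019 m and angle between the z axis of collar and the z axis of tube_low, either way round below 0.07 rad and angle between the z axis of lever_knob and the z axis of notch_gap, either way round above 0.2 rad), for 0.2 s.
2. the lever is in the green notch with the pusher still home (value of joint interlock between 0.016 and 0.0195 m and x of collar in the frame of tube_low between -0.004 and 0.004 m and y of collar in the frame of tube_low between -0.004 and 0.004 m and z of collar in the frame of tube_low below 0.019 m and angle between the z axis of collar and the z axis of tube_low, either way round below 0.07 rad and angle between the z axis of lever_knob and the z axis of notch_gap, either way round below 0.1 rad), for 0.2 s.
At the end, for the whole second after the job is handed in: Pusher at rest in the tube: interlock plate down by 16 to 19.5 mm (18 is flush), collar within 4 mm of the tube's axis in its x and y and at most 19 mm out from tube_low, axis within 0.07 rad of the tube's; lever at rest within 0.1 rad of the green notch (all of step 2 and linear speed of pusher below 0.01 m/s and velocity of joint lever between -0.05 and 0.05 rad/s); the robot touches nothing.
It fails at once if the pusher is rammed: more than 80 N between it and the slicer (contact force between pusher and slicer above 80 N).
It fails at once if the disc, jar or brush is moved by more than 20 mm (distance of any of disc, tub, brush from where it was at the start of the episode above 0.02 m).
It also fails if it takes over 64 s, if anything falls off the work surface, if the arm or the gripper's body presses on something with over 40 N, if the wrist force passes 120 N, or if a joint passes its speed limit or range.

### The arm

A 6-joint arm with a two-finger parallel gripper is mounted at the origin on the work surface. World frame = base frame: x ahead of the robot, y to its left, z up, the work surface at z = 0. Lengths are in m, angles in degrees, forces in N, time in s.
With the tool pointing down it reaches from about 0.4 to 0.825 m from the base axis. Payload 7 kg.
Tool frame: the origin (TCP) lies midway between the tips of the shut fingers; the grasp point (between the pads) lies r.hold_point_z behind it (r.hold_point_z is the distance from the TCP to the grasp point, in m); z points along the fingers, x is the direction in which the jaws open and shut, and the axes are right-handed (so a half turn about z gives the same grasp; the last joint's range is limited). The gripper opens to 88 mm and grips with 3 to 60 N. Pads are 19 mm wide; open, the fingers measure 130 mm over their backs; the gripper's body (78 mm by 193 mm) begins 47 mm behind the grasp point.
Start: joints at [83.887, 20.546, 0.682, 0, -70.136, -16.507], TCP at [0.26, 0.623, 0.227] pointing down, gripper open.
Joint ranges: [-176.03, 176.03], [-82.01, 121.73], [-58.28, 71.71], [-173.87, 95.51], [-174.79, -0.11], [-173.66, 173.66]. Speed limits (degrees/s): [136.94, 136.94, 172.46, 180, 180, 180].

### API

Orientations are given as [roll, pitch, yaw] about the fixed x, y, z axes, in that order (R = Rz(yaw) Ry(pitch) Rx(roll)).
In Python, from plant import get_state, viewer, close_job, r gives the robot as it stands.
- The arm moves only by the tool apply_moves, never from a script. Its argument "plan" is a list of rows, each a list of 3 entries, a list of its own where there are three numbers: the closure in counts, from 0 (fully open) to 255 (shut), then the shift along the tool's x, y, z in units of 50 mm (1.0 is 50 mm), then the turn about the tool's z in units of 6 degrees (1.0 is 6 degrees). A call has 1 to 12 rows; each row shifts and turns the commanded pose from where the row before left it, along the tool's axes as they then stand; what a row does not reach is not made up. A row lasts 1/8 s, in which the tool goes at most 62.5 mm and 10.7 degrees, less where a joint would pass 70% of its speed; a pose out of reach is approached as far as the arm can. A call is refused whole if a number of a shift passes 1 or a number of a turn 1, either way. A call with a gripper value outside its range is refused whole. The fingers move at their own pace and stop on an object; "squeeze" is the grip in N (left out, the last holds). Time passes only in rows, so rows that do not move let the fingers close. It gives the time, the measured TCP pose, the force and the opening at its end, in the units of the state.
- get_state(): the state, without advancing time (a new reading comes with each control period).
- viewer.capture(name): name is "scene" or "side" or "wrist"; returns a dict with "frame" (480x640x3 uint8, blue, green, red), "K" (3x3 intrinsics, pixels), "R" (3x3) and "t" (3): a world point X has camera coordinates R X + t; the wrist camera has in their place "mount" (4x4, takes a point from camera to tool coordinates, whose origin is the TCP and whose axes are the tool frame's). Camera axes: x right, y down, z forward; pixel columns grow to the right and rows downward; lengths in m; the calibration is good to about 2 mm. A picture is of the moment at which its call begins: read the wrist's pose just before it. There is no depth.
- close_job(): hands the job in, once; it reports no verdict.
The state is a dict: "time_s": time; "joints": joint angles; "qd": joint speeds; "joint_torque": joint torques, N m; "tcp_pos": TCP position; "eef_rot": TCP orientation; "contact_force": force on the tool from outside, world axes, zero at the start; "moment": the same for the moment, N m; "gripper_width": finger opening in m.
Only numpy, scipy, OpenCV 4.12 (cv2) and the standard library are available. Lean on these libraries where they do the work, as an engineer would, in place of code of your own. Each camera call takes 0.05 s, during which the arm holds its last target.

## Working session

There is one attempt and no reset: what is moved stays moved. The work goes in short steps, Python scripts to look and compute and a tool call to move; the robot and the scene stay as the last step left them, time stands still between calls to the robot, and variables do not carry over. Pictures are saved under pics/ and viewed, and the job is handed in when it is done.

Besides the shell and the picture viewer there is one more tool, called after "Emit:" in YAML: its name, and indented under it one key for each argument. apply_moves: Moves the arm, as the interface text tells. Its arguments: {"type":"object","properties":{"plan":{"type":"array","items":{"type":"array"}},"squeeze":{"type":"number"}},"required":["plan"]}

```bash
ls; mkdir -p pics; python3 - <<'E'
from plant import get_state, viewer, r
import cv2, numpy as np
print(get_state()); print(r.hold_point_z, [a for a in dir(r) if a[0]!='_'])
for n in ("scene","side","wrist"):
    c=viewer.capture(n); cv2.imwrite(f"pics/{n}0.png",c["frame"])
    np.set_printoptions(precision=4,suppress=True)
    print(n,{k:c[k] for k in c if k!="frame"})
E
```

```text
pics
{'time_s': 0.0, 'joints': array([ 8.38861311e+01,  2.05918905e+01,  6.31484565e-01, -1.99722889e-02,
       -7.01369813e+01, -1.65073154e+01]), 'qd': array([-0.00466624,  0.00795069, -0.10445972, -0.044471  ,  0.04302758,
        0.11140697]), 'joint_torque': array([-1.04899147e-03, -5.82726359e+01,  2.93049645e+01,  6.99740946e+00,
        6.91365130e-03, -1.60767645e-04]), 'tcp_pos': array([0.25945967, 0.62258125, 0.22560064]), 'eef_rot': array([-1.79990327e+02, -9.87083405e-02, -1.12627995e+02]), 'contact_force': array([-0.32808406,  0.33443418, -0.97639747]), 'moment': array([-0.03131972, -0.03309437, -0.03010443]), 'gripper_width': 0.08774528563372132}
0.0188 ['Unreachable', 'hold_point_z']
scene {'K': array([[624.6361,   0.    , 327.3609],
       [  0.    , 624.6361, 233.5592],
       [  0.    ,   0.    ,   1.    ]]), 'R': array([[ 0.8363,  0.5482,  0.0029],
       [ 0.4301, -0.6528, -0.6236],
       [-0.34  ,  0.5228, -0.7817]]), 't': array([-0.4562, -0.0542,  1.9163])}
side {'K': array([[495.8525,   0.    , 322.7378],
       [  0.    , 495.8525, 223.3831],
       [  0.    ,   0.    ,   1.    ]]), 'R': array([[ 0.8401, -0.5422, -0.0114],
       [-0.356 , -0.5356, -0.7658],
       [ 0.4092,  0.6474, -0.643 ]]), 't': array([-0.3694,  0.3348,  0.997 ])}
wrist {'K': array([[406.1441,   0.    , 321.2988],
       [  0.    , 406.1441, 233.9519],
       [  0.    ,   0.    ,   1.    ]]), 'mount': array([[ 1.    , -0.0006,  0.0008, -0.0008],
       [ 0.0003,  0.9559,  0.2938, -0.0793],
       [-0.0009, -0.2937,  0.9559, -0.1578],
       [ 0.    ,  0.    ,  0.    ,  1.    ]])}
```

View pics/scene0.png

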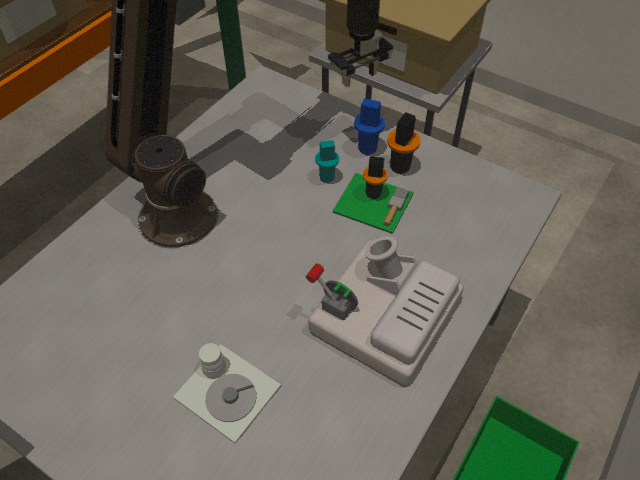

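View pics/side0.png

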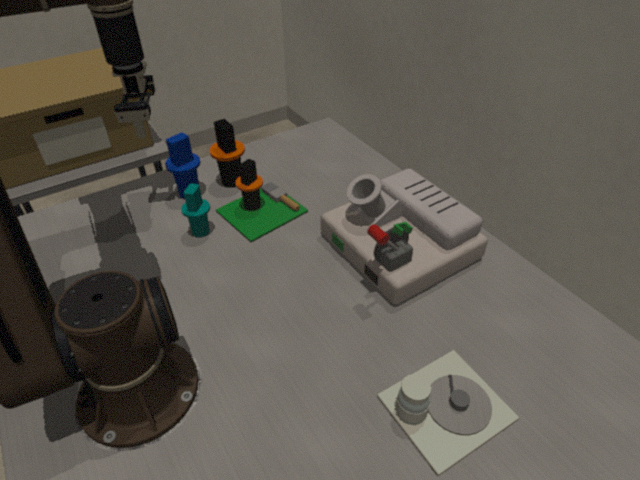

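View pics/wrist0.png

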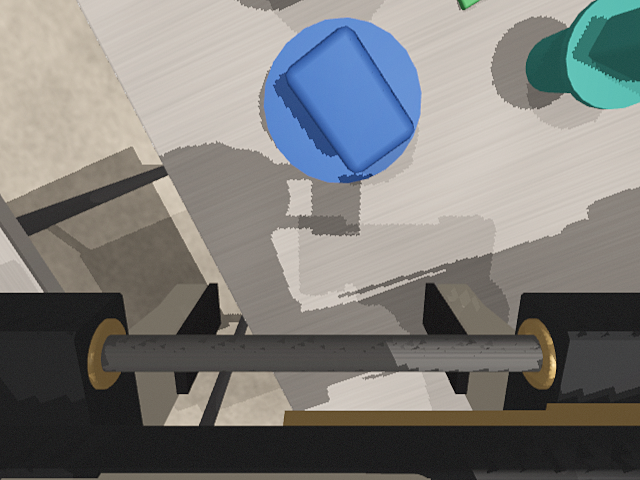

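The scene view shows the small black/orange pusher on the green board at (375,175), the tube mouth at (382,247), the red grip at (315,271) and the slicer around (390,310). The side view shows the same pusher at (250,185), the mouth at (365,190) and the red grip at (378,235). Next I'll measure these.

```bash
cat > h.py <<'E'
import numpy as np, cv2
from scipy.spatial.transform import Rotation as Rot
np.set_printoptions(precision=4,suppress=True)
def ray(c,uv):
    K,R,t=c["K"],c["R"],c["t"]
    d=R.T@np.linalg.inv(K)@np.array([uv[0],uv[1],1.]); return -R.T@t, d/np.linalg.norm(d)
def onplane(c,uv,z):
    o,d=ray(c,uv); return o+d*(z-o[2])/d[2]
def tri(c1,u1,c2,u2):
    A=np.zeros((3,3));b=np.zeros(3);L=[ray(c1,u1),ray(c2,u2)]
    for o,d in L:
        P=np.eye(3)-np.outer(d,d);A+=P;b+=P@o
    X=np.linalg.solve(A,b); return X,[np.linalg.norm((np.eye(3)-np.outer(d,d))@(X-o)) for o,d in L]
def proj(c,X):
    X=np.atleast_2d(X); p=(c["R"]@X.T).T+c["t"]; q=(c["K"]@p.T).T; return q[:,:2]/q[:,2:]
def wristcam(c,st):
    Rt=Rot.from_euler('xyz',st["eef_rot"],degrees=True).as_matrix()
    M=c["mount"]; Rwc=Rt@M[:3,:3]; p=Rt@M[:3,3]+st["tcp_pos"]
    return dict(K=c["K"],R=Rwc.T,t=-Rwc.T@p,frame=c["frame"])
def mask(f,h0,h1,s0=120,v0=60):
    hsv=cv2.cvtColor(f,cv2.COLOR_BGR2HSV)
    if h0<0: return cv2.inRange(hsv,(0,s0,v0),(h1,255,255))|cv2.inRange(hsv,(180+h0,s0,v0),(180,255,255))
    return cv2.inRange(hsv,(h0,s0,v0),(h1,255,255))
def blobs(m,amin=20):
    n,l,s,c=cv2.connectedComponentsWithStats(m)
    return sorted([(int(s[i,4]),c[i].round(1).tolist(),s[i,:4].tolist()) for i in range(1,n) if s[i,4]>=amin],reverse=True)
E
python3 - <<'E'
from h import *
from plant import viewer
for n,roi in (("scene",(280,90,480,400)),("side",(170,110,500,310))):
    c=viewer.capture(n); f=c["frame"]
    for nm,a in (("orange",(8,20,150,60)),("red",(-6,5,130,60)),("green",(50,75,120,40))):
        print(n,nm,blobs(mask(f,*a))[:6])
    x0,y0,x1,y1=roi
    g=f[y0:y1,x0:x1]; s=min(800/g.shape[1],600/g.shape[0])
    cv2.imwrite(f"pics/{n}_z.png",cv2.resize(g,None,fx=s,fy=s,interpolation=cv2.INTER_CUBIC)); print(n,s)
E
```

```text
scene orange [(4109, [53.8, 64.2], [0, 10, 112, 110]), (965, [56.9, 34.2], [0, 0, 112, 77]), (408, [403.3, 142.9], [387, 130, 34, 23]), (231, [374.7, 177.1], [363, 167, 25, 18])]
scene red [(198, [314.5, 272.8], [306, 264, 18, 19])]
scene green [(6627, [516.2, 447.7], [453, 396, 126, 84]), (2087, [368.5, 204.4], [333, 173, 80, 60]), (106, [342.2, 289.1], [334, 282, 17, 17])]
scene 1.935483870967742
side orange [(403, [226.6, 151.7], [209, 140, 36, 21]), (256, [249.0, 184.1], [235, 175, 28, 17])]
side red [(244, [378.0, 234.1], [368, 225, 21, 20])]
side green [(2011, [258.5, 215.7], [217, 188, 90, 53]), (115, [401.3, 227.7], [393, 222, 19, 13])]
side 2.4242424242424243
```

View pics/scene_z.png

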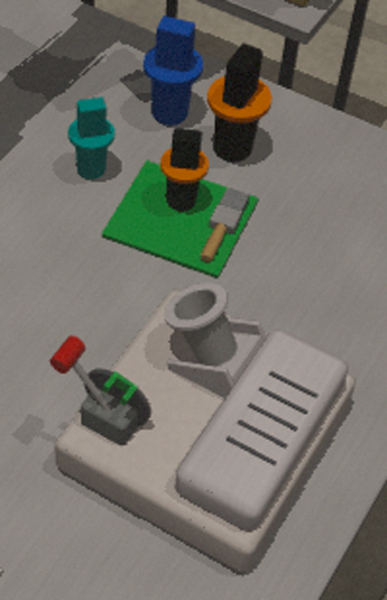

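View pics/side_z.png

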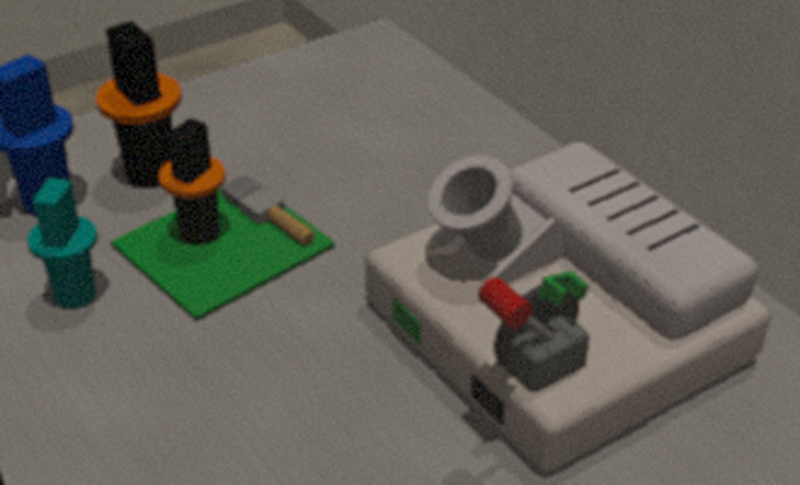

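```bash
cat > m1.py <<'E'
from h import *
from plant import viewer
cs=viewer.capture("scene"); cd=viewer.capture("side")
def hull(c,a,ctr):
    m=mask(c["frame"],*a); n,l,s,cc=cv2.connectedComponentsWithStats(m)
    i=1+np.argmin([np.hypot(*(cc[k]-ctr)) if s[k,4]>60 else 1e9 for k in range(1,n)])
    p=np.argwhere(l==i)[:,::-1].astype(np.float32); h=cv2.convexHull(p); M=cv2.moments(h)
    return np.array([M["m10"]/M["m00"],M["m01"]/M["m00"]]),h
O=(8,20,150,60)
u1,_=hull(cs,O,(374,177));u2,_=hull(cd,O,(249,184))
print("collar",u1,u2,tri(cs,u1,cd,u2),onplane(cs,u1,.094),onplane(cd,u2,.094))
R=(-6,5,130,60)
u1,_=hull(cs,R,(314,272));u2,_=hull(cd,R,(378,234)); print("knob",tri(cs,u1,cd,u2))
G=(50,75,120,40)
u1,_=hull(cs,G,(342,289));u2,_=hull(cd,G,(401,228)); print("teeth",tri(cs,u1,cd,u2))
for nm,c,k in (("scene",cs,(368,204)),("side",cd,(258,215))):
    u,h=hull(c,G,k); X=np.array([onplane(c,p[0],.01)[:2] for p in h]).astype(np.float32)
    print("board",nm,cv2.minAreaRect(X))
# tube rim: rough rim ellipse: scene zoom, side zoom
E
python3 m1.py
python3 - <<'E'
from h import *
import cv2
for n,(x0,y0,x1,y1) in (("scene0",(300,225,480,390)),("side0",(310,160,500,310))):
    f=cv2.imread(f"pics/{n}.png")[y0:y1,x0:x1]; s=4
    g=cv2.resize(f,None,fx=s,fy=s,interpolation=cv2.INTER_CUBIC)
    g=cv2.convertScaleAbs(g,alpha=1.3)
    for k in range(0,f.shape[1],20): cv2.putText(g,str(x0+k),(k*s,10),0,.35,(0,0,255)); cv2.line(g,(k*s,0),(k*s,g.shape[0]),(0,0,255) if 0 else (200,100,100),1)
    for k in range(0,f.shape[0],20): cv2.putText(g,str(y0+k),(0,k*s),0,.35,(0,0,255)); cv2.line(g,(0,k*s),(g.shape[1],k*s),(200,100,100),1)
    cv2.imwrite(f"pics/{n}_g.png",g[:600,:800])
E
```

```text
collar [374.8734 175.2013] [248.6141 182.5361] (array([0.4548, 0.4015, 0.0926]), [np.float64(0.0011016980915601667), np.float64(0.001101698091560324)]) [0.4561 0.399  0.094 ] [0.4541 0.4014 0.094 ]
knob (array([ 0.545 , -0.0591,  0.1951]), [np.float64(0.00014001032363724847), np.float64(0.0001400103236371952)])
teeth (array([ 0.6196, -0.0501,  0.1691]), [np.float64(6.842077595787025e-05), np.float64(6.842077595786114e-05)])
board scene ((0.4717915952205658, 0.36981984972953796), (0.1994640976190567, 0.18303926289081573), 8.285013198852539)
board side ((0.4691500663757324, 0.3707607090473175), (0.19837559759616852, 0.18077868223190308), 8.338967323303223)
```

View pics/scene0_g.png

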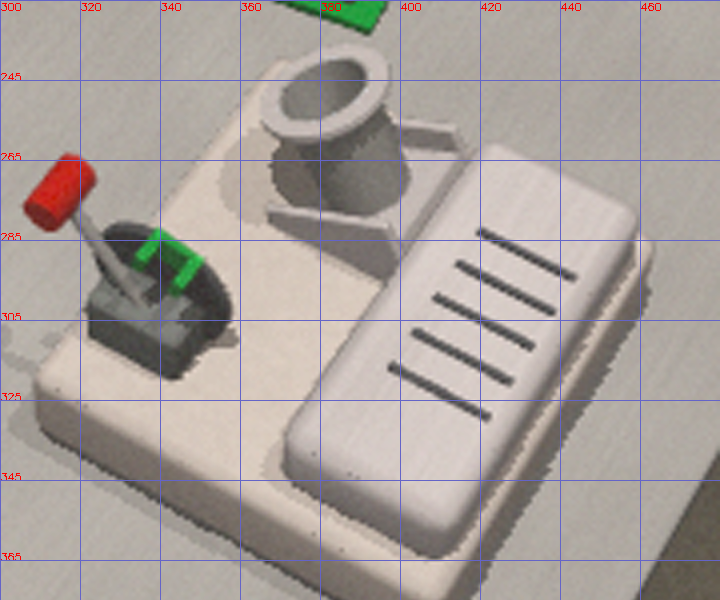

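View pics/side0_g.png

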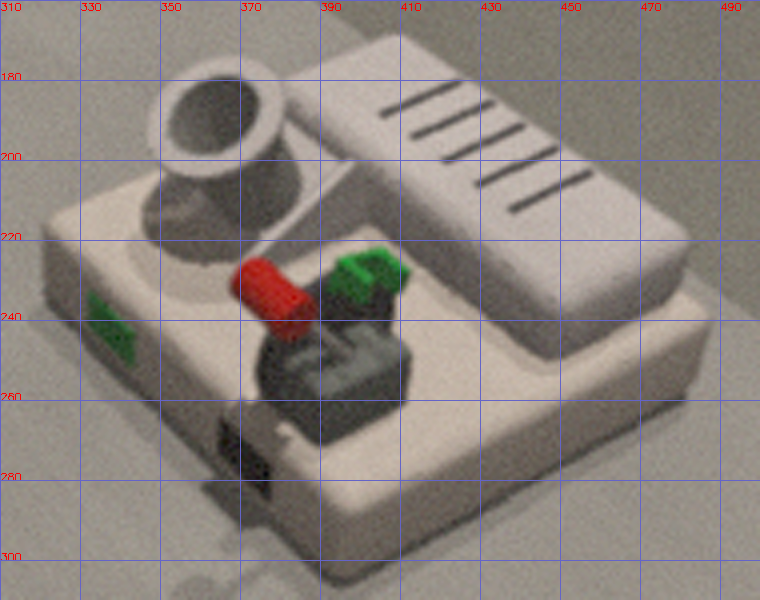

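```bash
cat > m2.py <<'E'
from h import *
from plant import viewer
cs=viewer.capture("scene"); cd=viewer.capture("side")
print("rim bore centre",tri(cs,(381,247.5),cd,(363.5,188.5)),"rim outer", tri(cs,(381,247.8),cd,(364,189)))
for n,c,roi in (("scene",cs,(392,275,450,335)),("side",cd,(400,175,462,216))):
    x0,y0,x1,y1=roi; g=cv2.cvtColor(c["frame"],cv2.COLOR_BGR2GRAY)[y0:y1,x0:x1]
    m=((g<cv2.medianBlur(g,21).astype(int)-35)*255).astype(np.uint8)
    k,l,s,cc=cv2.connectedComponentsWithStats(m)
    C=[]
    for i in range(1,k):
        if s[i,4]<12: continue
        p=np.argwhere(l==i)[:,::-1]+[x0,y0]
        X=np.array([onplane(c,q,.13)[:2] for q in p]); mu=X.mean(0); _,S,V=np.linalg.svd(X-mu); C.append(mu)
        print(n,s[i,4],mu,np.degrees(np.arctan2(V[0,1],V[0,0])))
    C=np.array(C); _,S,V=np.linalg.svd(C-C.mean(0)); print("line",np.degrees(np.arctan2(V[0,1],V[0,0])))
E
python3 m2.py
```

```text
rim bore centre (array([0.6361, 0.1154, 0.1728]), [np.float64(9.128594872983869e-05), np.float64(9.128594872978975e-05)]) rim outer (array([0.6365, 0.1145, 0.1721]), [np.float64(0.0003921324845859114), np.float64(0.00039213248458600707)])
scene 65 [0.7954 0.1026] 0.5162133665304753
scene 30 [0.7259 0.0454] -74.82705738044108
scene 67 [0.7964 0.0726] 0.7033312703679007
scene 72 [0.796  0.0429] 1.1865779496529305
scene 18 [0.8487 0.089 ] -84.74020472834968
scene 69 [0.796 0.013] 0.9836497078365635
scene 75 [ 0.7958 -0.0171] 0.6920334398228721
scene 18 [0.8746 0.0068] -91.09016957238057
scene 13 [ 0.8505 -0.0141] -93.52415479932517
line -45.100987117775425
side 41 [0.7951 0.1029] -178.703575088305
side 38 [0.7926 0.0731] -179.5960016382207
side 37 [0.7938 0.0432] -178.67751241576545
side 40 [0.7932 0.013 ] -178.97810616466836
side 46 [ 0.7945 -0.0168] -179.08487749051233
line -90.1112499406794
```

```bash
cat > go.py <<'E'
import sys
from h import *
from plant import get_state
def go(x,y,z,yaw=None):
    s=get_state(); R=Rot.from_euler('xyz',s["eef_rot"],degrees=True).as_matrix()
    d=R.T@(np.array([x,y,z])-s["tcp_pos"])/.05
    print("t",round(s["time_s"],2),"tcp",s["tcp_pos"],"rot",s["eef_rot"],"units",d,"F",s["contact_force"],"w",s["gripper_width"])
    if yaw is not None: print("turn units (tool z)", -((yaw-s["eef_rot"][2]+180)%360-180)/6)
if __name__=="__main__": go(*map(float,sys.argv[1:]))
E
python3 go.py 0.455 0.401 0.30 -90
```

```text
t 0.45 tcp [0.2596 0.623  0.2265] rot [ 179.999    -0.0081 -112.6206] units [ 2.5957 -5.3151 -1.4701] F [ 0.5066 -0.0631  0.0674] w 0.08776476210659269
turn units (tool z) -3.770097667033023
```

Emit:
apply_moves:
  plan:
    - [0,[0,0,-1],0]
    - [0,[0.43,-0.89,-0.1],0]
    - [0,[0.43,-0.89,-0.1],0]
    - [0,[0.43,-0.89,-0.1],0]
    - [0,[0.43,-0.89,-0.1],0]
    - [0,[0.43,-0.89,-0.1],0]
    - [0,[0.43,-0.89,-0.1],0]
    - [0,[0,0,0],0]
    - [0,[0,0,0],0]

```text
time_s: 1.58
tcp_pos: [0.4565, 0.4011, 0.3066]
eef_rot: [180.0, 0.0, -112.7]
contact_force: [-0.2, 1.1, -0.1]
gripper_width: 0.0875
```

```bash
python3 - <<'E'
from h import *
from plant import viewer,get_state
s=get_state(); c=wristcam(viewer.capture("wrist"),s)
cv2.imwrite("pics/w1.png",c["frame"]); np.savez("w1.npz",**c)
E
```

```text
(no output)
```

View pics/w1.png

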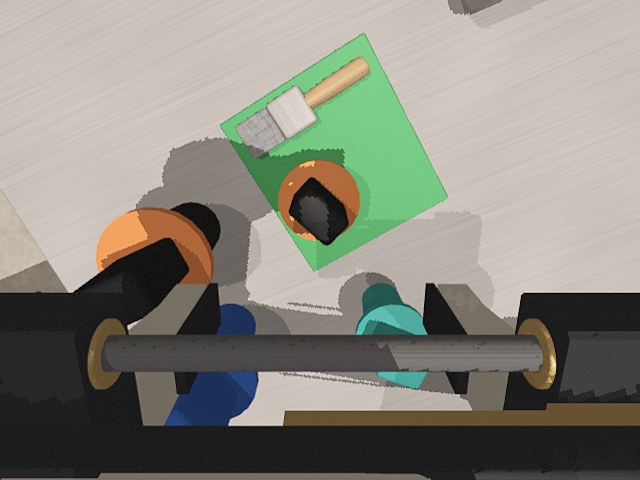

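```bash
python3 - <<'E'
from h import *
c=dict(np.load("w1.npz")); f=c["frame"]
x0,y0,x1,y1=265,145,375,255
g=f[y0:y1,x0:x1]; g=cv2.convertScaleAbs(g,alpha=2.0)
g=cv2.resize(g,None,fx=5.4,fy=5.4,interpolation=cv2.INTER_NEAREST)
for k in range(0,110,10):
    p=int(k*5.4); cv2.line(g,(p,0),(p,600),(200,120,0),1); cv2.line(g,(0,p),(600,p),(200,120,0),1)
    cv2.putText(g,str(x0+k),(p,10),0,.35,(0,0,255)); cv2.putText(g,str(y0+k),(0,p+4),0,.35,(0,0,255))
cv2.imwrite("pics/w1z.png",g)
m=mask(f,5,22,120,60); b=blobs(m,200); print(b)
n,l,s,cc=cv2.connectedComponentsWithStats(m)
i=1+np.argmin([np.hypot(*(cc[k]-[318,200])) if s[k,4]>200 else 1e9 for k in range(1,n)])
h=cv2.convexHull(np.argwhere(l==i)[:,::-1].astype(np.float32))
X=np.array([onplane(c,p[0],.098)[:2] for p in h]).astype(np.float32)
print("collar top circle",cv2.minEnclosingCircle(X), cv2.fitEllipse(X))
E
```

```text
[(6096, [478.2, 416.5], [283, 403, 357, 23]), (4841, [157.3, 240.6], [96, 207, 118, 81]), (2835, [318.8, 190.6], [278, 159, 82, 82]), (1264, [102.3, 353.9], [87, 318, 39, 72]), (1192, [539.6, 353.1], [518, 318, 38, 72])]
collar top circle ((0.4564847946166992, 0.4046996235847473), 0.0381852462887764) ((0.45631757378578186, 0.40444669127464294), (0.0749710351228714, 0.07603704929351807), 69.14022827148438)
```

View pics/w1z.png

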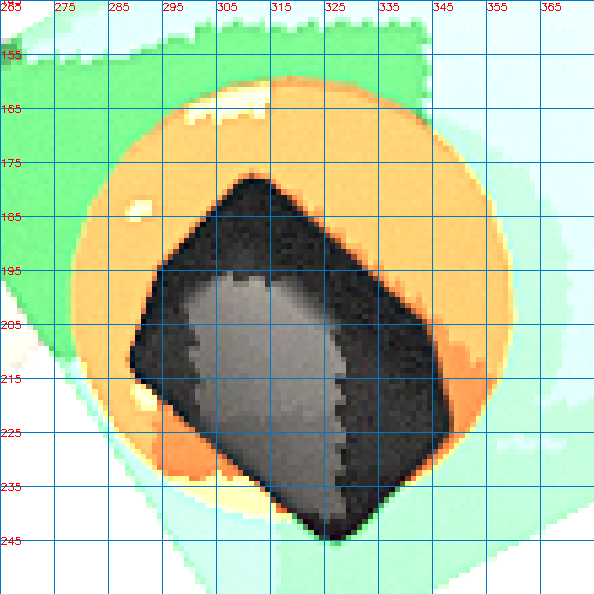

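```bash
python3 - <<'E'
from h import *
c=dict(np.load("w1.npz"))
A=lambda p,q,z:(onplane(c,p,z)[:2],onplane(c,q,z)[:2])
for p,q,z in (((291,215),(322,243),.159),((311,178),(343,204),.098),((311,178),(294,195),.098),((329,244),(347,227),.159)):
    a,b=A(p,q,z); d=b-a; print(a,b,np.linalg.norm(d),np.degrees(np.arctan2(d[1],d[0])))
a=[onplane(c,p,.159)[:2] for p in ((289,213),(326,246),(349,226))]; print("top centre",(a[0]+a[2])/2, np.linalg.norm(a[0]-a[1]),np.linalg.norm(a[1]-a[2]))
E
```

```text
[0.4665 0.423 ] [0.4361 0.4096] 0.0331979488497337 -156.26032816596515
[0.4784 0.4026] [0.4449 0.3848] 0.03797289167143525 -152.0639184568752
[0.4784 0.4026] [0.4701 0.4231] 0.022162038745518697 112.19863945561804
[0.4332 0.4048] [0.4407 0.3865] 0.01982176673817689 -67.66273202632485
top centre [0.4547 0.4043] 0.039428519687524415 0.024374074411590844
```

```bash
python3 - <<'E'
from h import *
from plant import viewer
cs=viewer.capture("scene"); cd=viewer.capture("side")
for n,u,v in (("bigcollar",(403.3,142),(226.6,150.5)),("bigtop",(406,119),(224,126)),("bluetop",(371,103),(179,138)),("tealtop",(327,144),(193,188))):
    print(n,tri(cs,u,cd,v))
E
python3 go.py 0.456 0.404 0.30 -66
```

```text
bigcollar (array([0.4635, 0.5604, 0.1113]), [np.float64(0.0021150055216173345), np.float64(0.002115005521617287)])
bigtop (array([0.4635, 0.5589, 0.199 ]), [np.float64(0.0037036230357601527), np.float64(0.0037036230357600113)])
bluetop (array([0.3335, 0.5706, 0.1952]), [np.float64(0.0022693386477338293), np.float64(0.0022693386477338046)])
tealtop (array([0.2935, 0.3815, 0.152 ]), [np.float64(0.0001300680675743949), np.float64(0.00013006806757428634)])
t 1.73 tcp [0.4559 0.4019 0.3063] rot [ 179.9904   -0.0166 -112.5546] units [-0.0391  0.0131  0.1267] F [0.5245 1.3439 0.0146] w 0.08771751084346674
turn units (tool z) -7.759095042697169
```

Emit:
apply_moves:
  plan:
    - [0,[-0.04,0.01,0.3],-0.97]
    - [0,[0,0,0.3],-0.97]
    - [0,[0,0,0.3],-0.97]
    - [0,[0,0,0.3],-0.97]
    - [0,[0,0,0.3],-0.97]
    - [0,[0,0,0.3],-0.97]
    - [0,[0,0,0.1],-0.97]
    - [0,[0,0,0],-0.97]
    - [0,[0,0,0],0]
    - [0,[0,0,0],0]

```text
time_s: 2.98
tcp_pos: [0.4564, 0.4038, 0.2116]
eef_rot: [-180.0, 0.0, -66.1]
contact_force: [0.3, 0.5, -0.5]
gripper_width: 0.0879
```

```bash
python3 - <<'E'
from h import *
from plant import viewer,get_state
s=get_state(); c=wristcam(viewer.capture("wrist"),s)
cv2.imwrite("pics/w2.png",c["frame"]); np.savez("w2.npz",**c)
E
python3 go.py .456 .404 .113 -66
```

```text
t 3.02 tcp [0.4565 0.4037 0.2116] rot [-179.9979    0.0009  -66.1264] units [-0.0099  0.007   1.9718] F [0.5469 0.0952 0.3541] w 0.08759061644464543
turn units (tool z) -0.02106359708216606
```

View pics/w2.png

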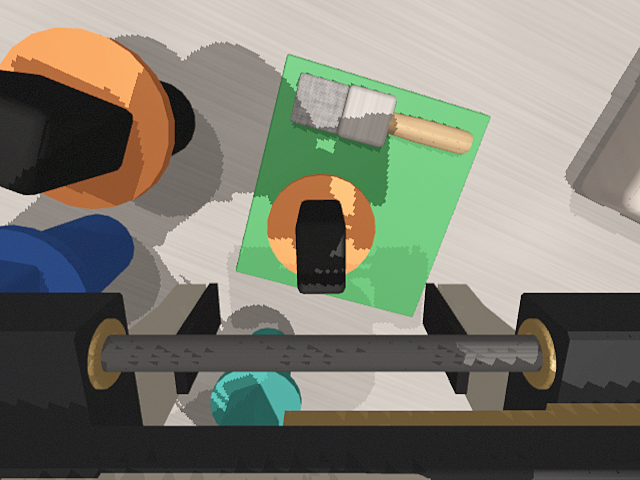

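The pusher's grip sits square between the jaws, spanning columns 297–346 with its centre at 321. Now I descend and grasp.

Emit:
apply_moves:
  plan:
    - [0,[0,0,0.5],0]
    - [0,[0,0,0.5],0]
    - [0,[0,0,0.5],0]
    - [0,[0,0,0.47],0]
    - [0,[0,0,0],0]
    - [200,[0,0,0],0]
    - [200,[0,0,0],0]
    - [200,[0,0,0],0]
    - [200,[0,0,0],0]
    - [200,[0,0,0],0]
  squeeze: 30

```text
time_s: 4.28
tcp_pos: [0.4568, 0.4034, 0.1132]
eef_rot: [-180.0, 0.0, -66.1]
contact_force: [-0.0, 0.0, 0.3]
gripper_width: 0.043
```

Emit:
apply_moves:
  plan:
    - [200,[0,0,0],0]
    - [200,[0,0,0],0]
    - [200,[0,0,0],0]
    - [200,[0,0,0],0]

```text
time_s: 4.78
tcp_pos: [0.4568, 0.4034, 0.113]
eef_rot: [-180.0, 0.0, -66.1]
contact_force: [0.4, 0.2, -1.1]
gripper_width: 0.0278
```

Gripped at 28 mm. The tool can only be turned about its own z, so it stays vertical. I'll tilt the pusher 28° in the pads by tipping it on the free table, and look at the tube on the way there.

Emit:
apply_moves:
  plan:
    - [200,[0,0,-0.5],0]
    - [200,[0,0,-0.7],0.8]
    - [200,[0,0,-0.8],0.8]
    - [200,[0,0,-0.8],0.8]
    - [200,[0,0,-0.6],0.8]
    - [200,[0,0,-0.6],0.78]
    - [200,[0,0,0],0]

```text
time_s: 5.65
tcp_pos: [0.4573, 0.4039, 0.3151]
eef_rot: [-179.9, 0.2, -89.9]
contact_force: [0.3, 1.2, -3.6]
gripper_width: 0.0283
```

```bash
python3 go.py 0.63 0.27 0.31 -90
```

```text
t 5.65 tcp [0.4573 0.4039 0.3151] rot [-179.8819    0.1717  -89.9457] units [ 2.6808 -3.452   0.1001] F [ 0.283   1.22   -3.5596] w 0.02834579984730161
turn units (tool z) 0.009046440880875176
```

Emit:
apply_moves:
  plan:
    - [200,[0.54,-0.69,0],0]
    - [200,[0.54,-0.69,0],0]
    - [200,[0.54,-0.69,0],0]
    - [200,[0.54,-0.69,0],0]
    - [200,[0.54,-0.69,0],0]
    - [200,[0,0,0],0]
    - [200,[0,0,0],0]

```text
time_s: 6.52
tcp_pos: [0.6289, 0.2681, 0.311]
eef_rot: [179.8, -0.1, -89.9]
contact_force: [-0.4, 0.2, -2.2]
gripper_width: 0.0281
```

```bash
python3 - <<'E'
from h import *
from plant import viewer,get_state
s=get_state(); c=wristcam(viewer.capture("wrist"),s); print(s["tcp_pos"])
cv2.imwrite("pics/w3.png",c["frame"]); np.savez("w3.npz",**c)
E
```

```text
[0.6289 0.2681 0.311 ]
```

View pics/w3.png

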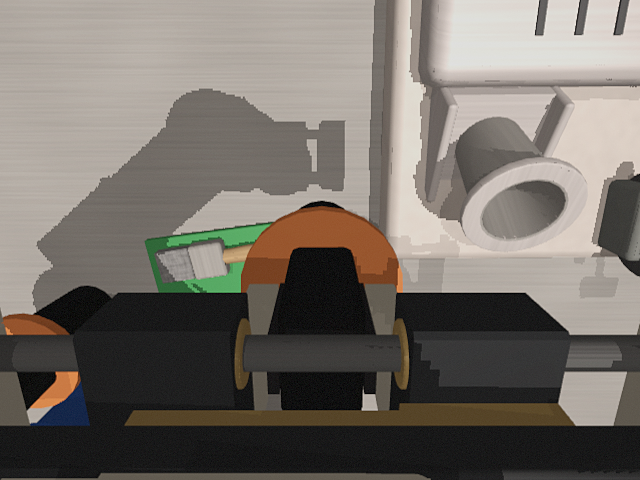

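```bash
python3 - <<'E'
from h import *
c=dict(np.load("w3.npz")); f=c["frame"]
x0,y0,x1,y1=440,145,600,265
g=cv2.resize(f[y0:y1,x0:x1],None,fx=5,fy=5,interpolation=cv2.INTER_NEAREST)
for k in range(0,160,20): cv2.line(g,(k*5,0),(k*5,600),(200,120,0),1);cv2.putText(g,str(x0+k),(k*5,10),0,.4,(0,0,255))
for k in range(0,120,20): cv2.line(g,(0,k*5),(800,k*5),(200,120,0),1);cv2.putText(g,str(y0+k),(0,k*5+4),0,.4,(0,0,255))
cv2.imwrite("pics/w3z.png",g)
E
```

```text
(no output)
```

View pics/w3z.png

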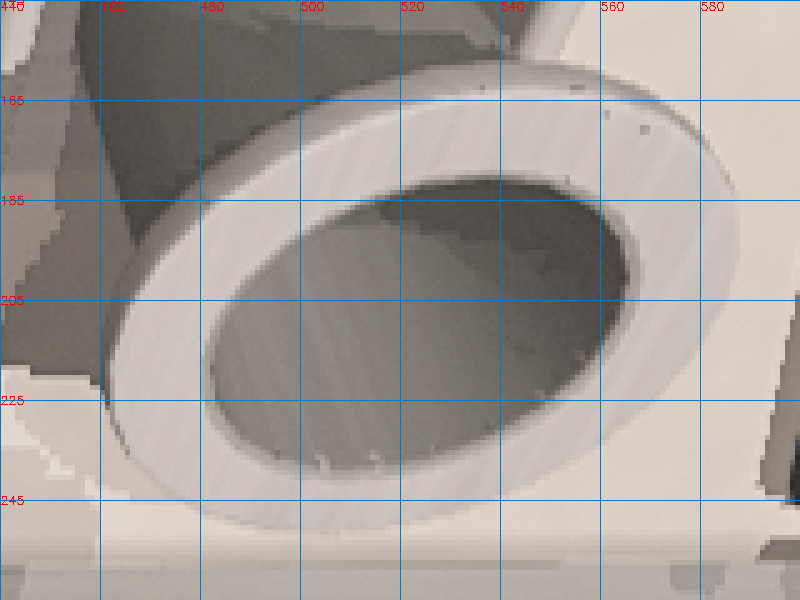

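```bash
cat > mouth.py <<'E'
from h import *
from scipy.optimize import least_squares
from plant import viewer
c=dict(np.load("w3.npz")); f=c["frame"]
g=cv2.GaussianBlur(cv2.cvtColor(f,cv2.COLOR_BGR2GRAY),(3,3),0)
m=np.zeros_like(g); m[175:250,470:580]=(g[175:250,470:580]<165)*255
n,l,s,cc=cv2.connectedComponentsWithStats(m); i=l[215,510]
cn=max(cv2.findContours((l==i).astype(np.uint8),0,cv2.CHAIN_APPROX_NONE)[0],key=len)
h=cv2.convexHull(cn)[:,0].astype(float); e=cv2.fitEllipse(cn); print("bore ellipse",e,len(h))
P=cv2.ellipse2Poly((0,0),(1,1),0,0,360,1)
def ellpts(e):
    (x,y),(a,b),t=e; t=np.radians(t); k=np.linspace(0,2*np.pi,40,endpoint=False)
    return np.c_[x+a/2*np.cos(k)*np.cos(t)-b/2*np.sin(k)*np.sin(t), y+a/2*np.cos(k)*np.sin(t)+b/2*np.sin(k)*np.cos(t)]
pts=ellpts(e)
def fit(c,pts,rad,yaw=0.3,x0=(.636,.115,.173)):
    n=Rot.from_euler('zy',[yaw,-28],degrees=True).as_matrix()[:,2]
    R=[ray(c,p) for p in pts]
    def res(C):
        o=[]
        for q,d in R:
            X=q+d*(n@(C-q))/(n@d); o.append(np.linalg.norm(X-C)-rad)
        return o
    s=least_squares(res,x0); return s.x,np.sqrt(np.mean(s.fun**2))
if __name__=="__main__":
    print("wrist bore",fit(c,pts,.0293))
    out=np.array([(460.5,220),(465,235),(475,243),(490,250),(505,251.5),(525,248.5),(550,238),(570,222),(583,202),(587,187)])
    print("wrist outer(front half)",fit(c,out,.045))
    cd=viewer.capture("side"); cs=viewer.capture("scene")
    # outer rim from zoomed views (hand-read)
    sd=[(347,193),(349,200),(355,204),(362,203.5),(371,199),(378,191),(381,184),(379.5,178),(373,174.5)]
    print("side outer",fit(cd,sd,.045))
    sdb=[(351.5,191),(355,197),(360,198.7),(366,197),(372,191),(375,184),(373,180),(367,179),(360,181.5),(354,186)]
    print("side bore",fit(cd,sdb,.0293))
    scb=[(370,252),(372.5,255),(378,255.3),(385,252.5),(390.5,247),(391.5,242.5),(389,240),(383,240.5),(376,243.5),(371,248)]
    print("scene bore",fit(cs,scb,.0293))
E
python3 mouth.py
```

```text
bore ellipse ((523.8013916015625, 209.1707000732422), (53.15647506713867, 89.20442962646484), 69.05602264404297) 39
wrist bore (array([0.6363, 0.1203, 0.1785]), np.float64(0.0002096028226368038))
wrist outer(front half) (array([0.6331, 0.1152, 0.1662]), np.float64(0.000766291428062127))
side outer (array([0.637 , 0.1183, 0.1718]), np.float64(0.0018003747421072628))
side bore (array([0.6376, 0.1182, 0.1704]), np.float64(0.001975788655752792))
scene bore (array([0.6388, 0.1084, 0.1818]), np.float64(0.0015170981651434702))
```

```bash
python3 - <<'E'
from h import *
from plant import viewer
c=dict(np.load("w3.npz")); cd=viewer.capture("side"); cs=viewer.capture("scene")
L=[ray(c,(523.8,209.2)),ray(cd,(363.5,188.7)),ray(cs,(381,247.6))]
A=np.zeros((3,3));b=np.zeros(3)
for o,d in L:
    P=np.eye(3)-np.outer(d,d);A+=P;b+=P@o
X=np.linalg.solve(A,b);print(X,[((np.eye(3)-np.outer(d,d))@(X-o)) for o,d in L])
print(proj(c,X),proj(cd,X),proj(cs,X)); print(tri(c,(523.8,209.2),cd,(363.5,188.7)),tri(c,(523.8,209.2),cs,(381,247.6)))
# tilted perspective centre offset check: project circle
n=Rot.from_euler('y',-28,degrees=True).as_matrix()
k=np.linspace(0,2*np.pi,60); C=X+ (n@np.c_[.0293*np.cos(k),.0293*np.sin(k),0*k].T).T
for q in (c,cd,cs): print(cv2.fitEllipse(proj(q,C).astype(np.float32)), proj(q,X))
E
```

```text
[0.6361 0.116  0.1717] [array([ 0.    , -0.0002,  0.0001]), array([-0.0003,  0.0001, -0.0001]), array([0.0002, 0.0002, 0.    ])]
[[524.1743 209.2298]] [[363.3981 188.7686]] [[381.1147 247.5941]]
(array([0.6363, 0.1162, 0.1717]), [np.float64(0.00020073902637051343), np.float64(0.000200739026370549)]) (array([0.6359, 0.1161, 0.1713]), [np.float64(0.00014105041161095258), np.float64(0.0001410504116110642)])
((525.1162719726562, 207.23780822753906), (52.63285827636719, 86.67137908935547), 68.2798080444336) [[524.1743 209.2298]]
((363.4956359863281, 188.87045288085938), (17.91456413269043, 23.91605567932129), 58.43921661376953) [[363.3981 188.7686]]
((381.169189453125, 247.6783447265625), (13.04945182800293, 22.56072998046875), 65.3936996459961) [[381.1147 247.5941]]
```

Emit:
apply_moves:
  plan:
    - [200,[-0.3,0,0.6],0]
    - [200,[-0.24,0,0.8],0]
    - [200,[0,0,0.8],0]
    - [200,[0,0,0.8],0]
    - [200,[0,0,0.6],0]
    - [200,[0,0,0.4],0]
    - [200,[0,0,0.06],0]
    - [200,[0,0,0],0]

```text
time_s: 7.78
tcp_pos: [0.6296, 0.2961, 0.1109]
eef_rot: [-179.9, 0.0, -89.9]
contact_force: [0.5, 0.9, -2.8]
gripper_width: 0.0279
```

Emit:
apply_moves:
  plan:
    - [200,[0,0,0.06],0]
    - [200,[0,0,0.06],0]
    - [200,[0,0,0.03],0]
    - [200,[0,0,0],0]

```text
time_s: 8.28
tcp_pos: [0.6296, 0.2955, 0.1031]
eef_rot: [-180.0, 0.0, -89.9]
contact_force: [-0.2, 0.4, 0.5]
gripper_width: 0.0276
```

Emit:
apply_moves:
  plan:
    - [200,[0,0,0.02],0]
    - [200,[0,0,0],0]
    - [200,[0,0.21,-0.03],0]
    - [200,[0,0.21,-0.01],0]
    - [200,[0,0.22,0.006],0]
    - [200,[0,0.22,0.024],0]
    - [200,[0,0.21,0.042],0]
    - [200,[0,0.13,0.04],0]
    - [200,[0,0.02,0.01],0]
    - [200,[0,0,0],0]
  squeeze: 8

```text
time_s: 9.52
tcp_pos: [0.5689, 0.2958, 0.0998]
eef_rot: [-179.8, 0.1, -89.9]
contact_force: [-1.4, -2.7, 11.7]
gripper_width: 0.0282
```

```bash
python3 - <<'E'
from h import *
from plant import viewer,get_state
s=get_state(); print(s["tcp_pos"],s["contact_force"])
c=viewer.capture("side"); np.savez("s4.npz",**c); f=c["frame"][90:290,200:420]
cv2.imwrite("pics/s4.png",cv2.resize(f,None,fx=3,fy=3,interpolation=cv2.INTER_CUBIC))
E
```

```text
[0.5689 0.2958 0.0998] [-1.4133 -2.7327 11.7046]
```

View pics/s4.png

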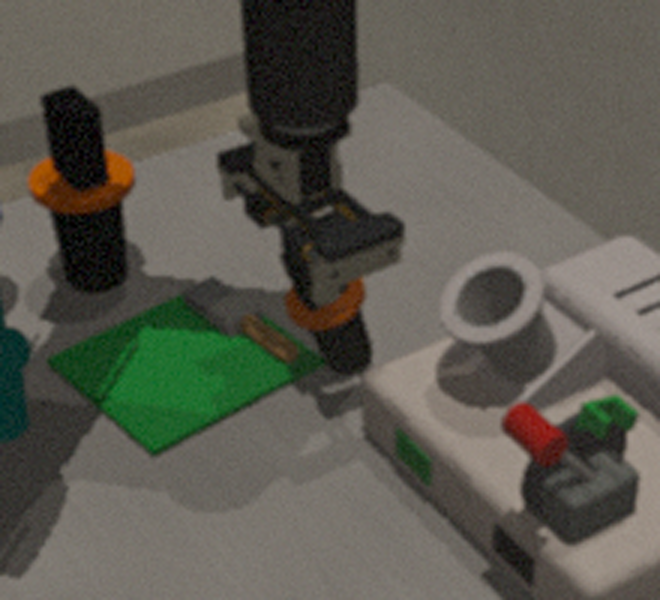

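Emit:
apply_moves:
  plan:
    - [230,[0,0,-0.02],0]
    - [230,[0,0,0],0]
    - [230,[0,0,0],0]
    - [230,[0,0,-0.5],0]
    - [230,[0,0,-0.9],0]
    - [230,[0,0,-0.9],0]
    - [230,[0,0,-0.9],0]
    - [230,[0,0,-0.8],0]
    - [230,[0,0,0],0]
    - [230,[0,0,0],0]
  squeeze: 40

```text
time_s: 10.82
tcp_pos: [0.5671, 0.2954, 0.2967]
eef_rot: [179.8, -0.0, -89.9]
contact_force: [-0.0, 0.3, -4.5]
gripper_width: 0.0282
```

```bash
python3 - <<'E'
from h import *
from plant import viewer,get_state
s=get_state(); print(s["tcp_pos"],s["contact_force"])
for n,(x0,y0,x1,y1) in (("side",(220,60,380,220)),("scene",(330,120,490,280))):
    c=viewer.capture(n); np.savez(f"{n}5.npz",**c)
    f=cv2.convertScaleAbs(c["frame"][y0:y1,x0:x1],alpha=1.8); g=cv2.resize(f,None,fx=3.7,fy=3.7,interpolation=cv2.INTER_CUBIC)
    for k in range(0,160,20):
        p=int(k*3.7); cv2.line(g,(p,0),(p,600),(200,120,0),1);cv2.line(g,(0,p),(600,p),(200,120,0),1)
        cv2.putText(g,str(x0+k),(p,10),0,.4,(0,0,255));cv2.putText(g,str(y0+k),(0,p+4),0,.4,(0,0,255))
    cv2.imwrite(f"pics/{n}5.png",g)
c=wristcam(viewer.capture("wrist"),s);np.savez("w5.npz",**c); cv2.imwrite("pics/w5.png",c["frame"])
E
```

```text
[0.5671 0.2954 0.2967] [-0.0203  0.2687 -4.505 ]
```

View pics/side5.png

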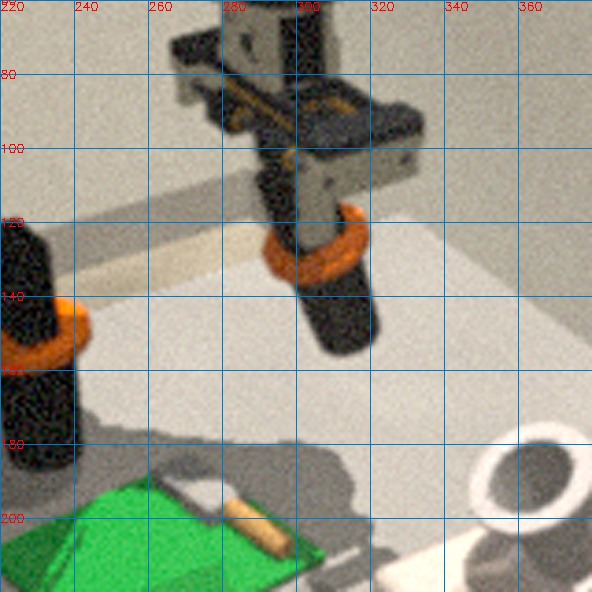

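View pics/scene5.png

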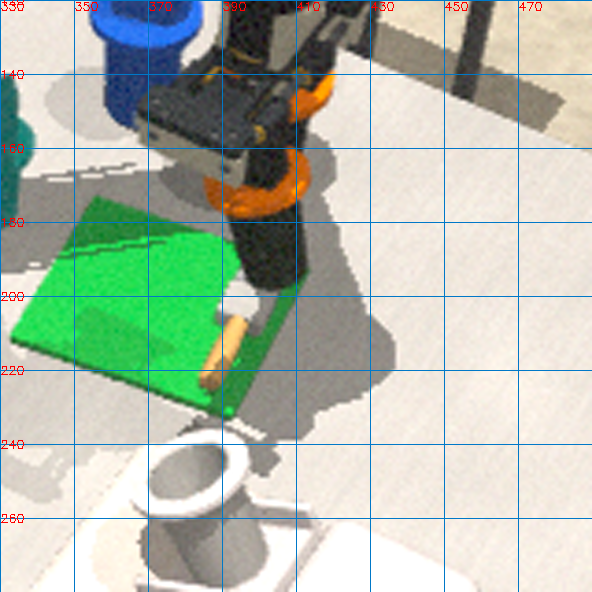

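View pics/w5.png

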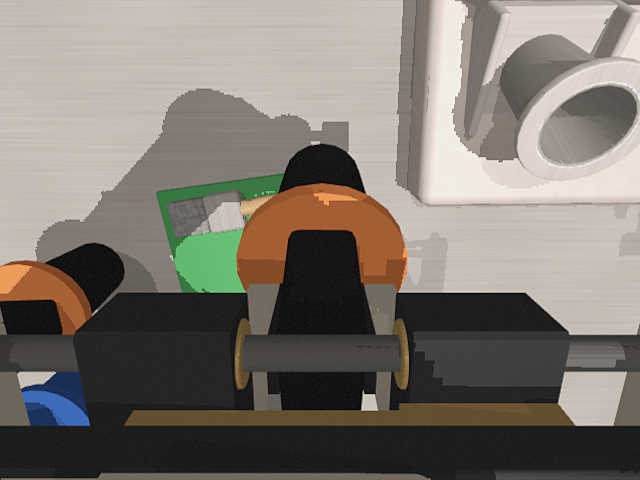

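```bash
python3 - <<'E'
from h import *
w=dict(np.load("w5.npz"));sd=dict(np.load("side5.npz"));sc=dict(np.load("scene5.npz"))
G=np.array([.5671,.2954,.2967+.0188]); k=np.linspace(0,2*np.pi,90)
for h in (.118,.122,.126):
  for th in (20,24,28,32):
    R=Rot.from_euler('y',-th,degrees=True).as_matrix()
    C=G+(R@np.c_[.0235*np.cos(k),.0235*np.sin(k),0*k-h].T).T
    D=G+(R@np.c_[.038*np.cos(k),.038*np.sin(k),0*k-h+.088].T).T
    a,b,e=proj(w,C),proj(sd,C),proj(sc,C)
    print(h,th,"wrist top row",a[:,1].min(),"collar top row",proj(w,D)[:,1].min(),"cols",a[:,0].min(),a[:,0].max(),"side max row",b[:,1].max(),"side max col",b[:,0].max(),"min col",b[:,0].min(),"scene max row",e[:,1].max(),"col",e[:,0].min(),e[:,0].max())
E
```

```text
0.118 20 wrist top row 139.47401813807926 collar top row 199.94105950286107 cols 284.17086451833495 360.53967712766485 side max row 155.27020866990804 side max col 323.0703206412884 min col 306.09770274308397 scene max row 197.51490403999728 col 397.47741585247405 414.4750724633251
0.118 24 wrist top row 127.35806319872509 collar top row 199.3449214603141 cols 283.37781208116087 361.41534513024527 side max row 153.7254529281416 side max col 325.34124912390763 min col 308.70145387639883 scene max row 197.8167164374731 col 400.1515156531649 416.97273067569097
0.118 28 wrist top row 115.19503265535508 collar top row 199.36077941701683 cols 282.4810357337521 362.4045326564388 side max row 152.02970267290198 side max col 327.5092240357004 min col 311.2438245475589 scene max row 197.99178232065324 col 402.8126611221269 419.40194561401603
0.118 32 wrist top row 102.98505647620321 collar top row 200.03049618574514 cols 281.4725884918273 363.51593460676685 side max row 150.1823905752733 side max col 329.565825633925 min col 313.710412965078 scene max row 198.0398202925114 col 405.449526248524
[... 1549 characters left out ...]
63725558 side max col 326.39913290169653 min col 309.8247431954199 scene max row 200.11673464308302 col 400.9415363976927 417.7234667890082
0.126 28 wrist top row 108.0157647214222 collar top row 185.82179391505275 cols 283.3657129372071 361.44121349131103 side max row 153.91163728223856 side max col 328.7162413914713 min col 312.51168508852584 scene max row 200.31373458993542 col 403.76777582520657 420.32404412290964
0.126 32 wrist top row 94.93042122641525 collar top row 185.031869065699 cols 282.33818143236846 362.5740036833949 side max row 151.92416516464417 side max col 330.9170496862131 min col 315.1160733260374 scene max row 200.37303713322493 col 406.56750088167587 422.84286310437557
```

Emit:
apply_moves:
  plan:
    - [230,[0,0,-0.4],0]
    - [230,[0.7,-0.1,0],0]
    - [230,[0.7,-0.1,0],0]
    - [230,[0.7,-0.1,0],0]
    - [230,[0.7,-0.05,0],0]
    - [230,[0.7,0,0],0]
    - [230,[0.08,0,0.3],0]
    - [230,[0,0,0],0]
    - [230,[0,0,0],0]

```text
time_s: 12.1
tcp_pos: [0.5861, 0.1172, 0.303]
eef_rot: [180.0, -0.0, -89.9]
contact_force: [-0.5, -0.5, -3.1]
gripper_width: 0.0282
```

```bash
cat > look.py <<'E'
import sys
from h import *
from plant import viewer,get_state
t=sys.argv[1]; s=get_state(); print(s["tcp_pos"],s["contact_force"],s["moment"])
for n,(x0,y0,x1,y1) in (("side",(300,90,460,250)),("scene",(320,160,480,320))):
    c=viewer.capture(n); np.savez(f"{n}{t}.npz",**c)
    f=cv2.convertScaleAbs(c["frame"][y0:y1,x0:x1],alpha=1.6); g=cv2.resize(f,None,fx=3.7,fy=3.7,interpolation=cv2.INTER_CUBIC)
    for k in range(0,160,20):
        p=int(k*3.7); cv2.line(g,(p,0),(p,600),(200,120,0),1);cv2.line(g,(0,p),(600,p),(200,120,0),1)
        cv2.putText(g,str(x0+k),(p,10),0,.4,(0,0,255));cv2.putText(g,str(y0+k),(0,p+4),0,.4,(0,0,255))
    cv2.imwrite(f"pics/{n}{t}.png",g)
if len(sys.argv)>2:
    c=wristcam(viewer.capture("wrist"),s);np.savez(f"w{t}.npz",**c); cv2.imwrite(f"pics/w{t}.png",c["frame"])
E
python3 look.py 6 w
```

```text
[0.5861 0.1172 0.303 ] [-0.5386 -0.5328 -3.1244] [ 0.0069 -0.001  -0.0308]
```

View pics/side6.png

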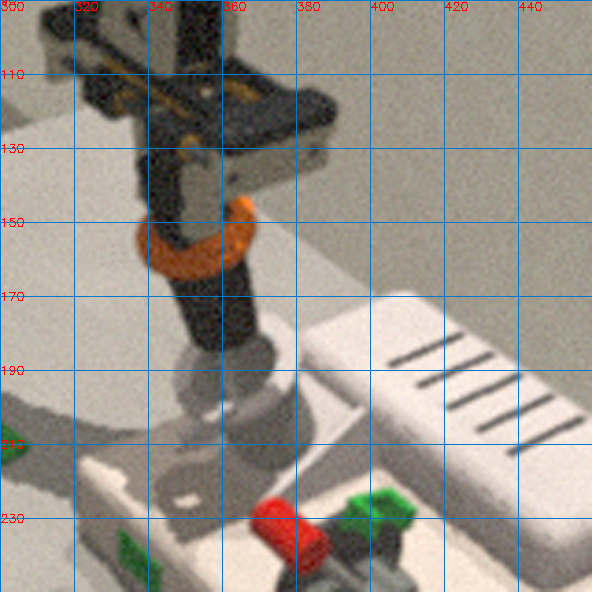

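View pics/scene6.png

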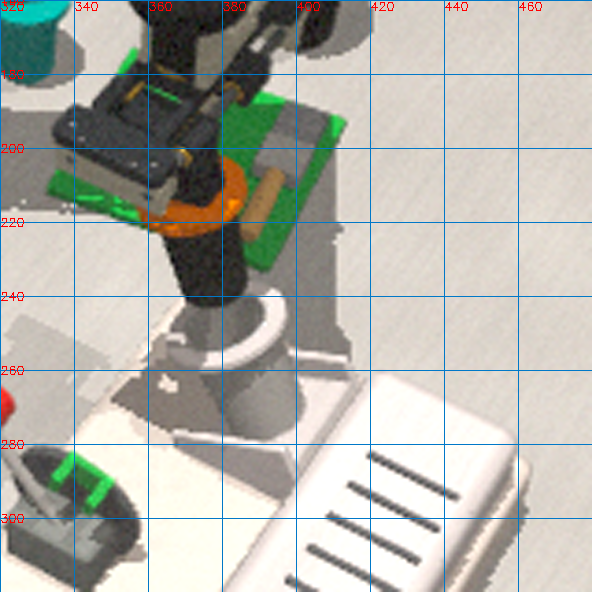

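View pics/w6.png

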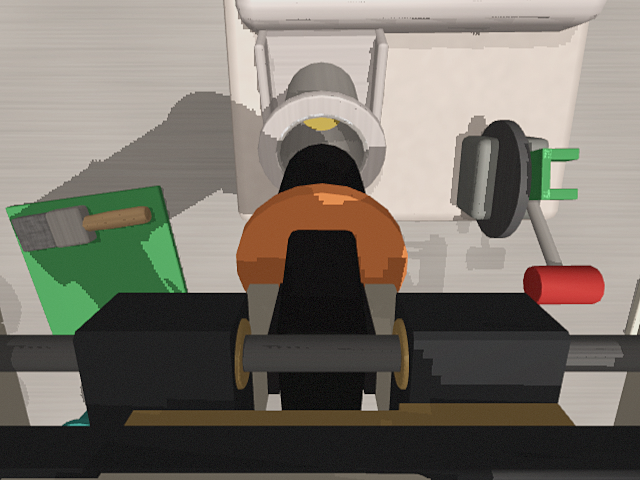

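Emit:
apply_moves:
  plan:
    - [230,[0,-0.05,0.09],0]
    - [230,[0,-0.05,0.09],0]
    - [230,[0,-0.05,0.09],0]
    - [230,[0,-0.05,0.09],0]
    - [230,[0,-0.05,0.09],0]
    - [230,[0,-0.05,0.09],0]
    - [230,[0,-0.045,0.09],0]
    - [230,[0,0,0],0]

```text
time_s: 13.25
tcp_pos: [0.6024, 0.1163, 0.2746]
eef_rot: [-180.0, -0.0, -89.9]
contact_force: [-11.5, 0.8, 14.0]
gripper_width: 0.0278
```

```bash
python3 look.py 7 w
```

```text
[0.6024 0.1163 0.2746] [-11.515    0.8014  13.9812] [0.3845 4.5148 0.0713]
```

View pics/side7.png

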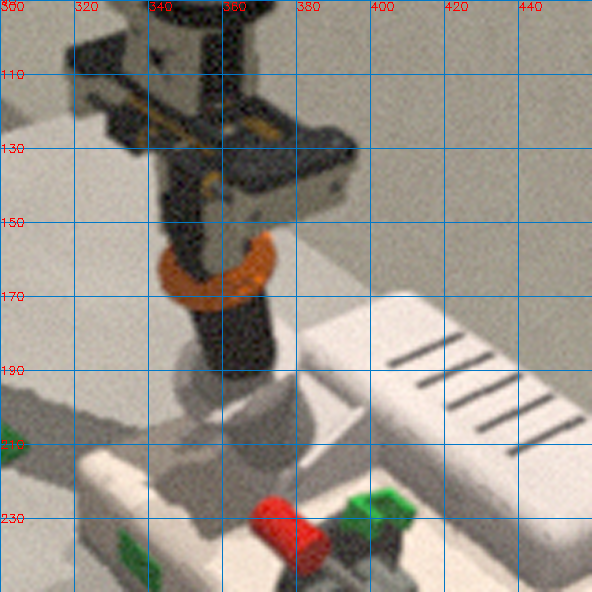

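View pics/w7.png

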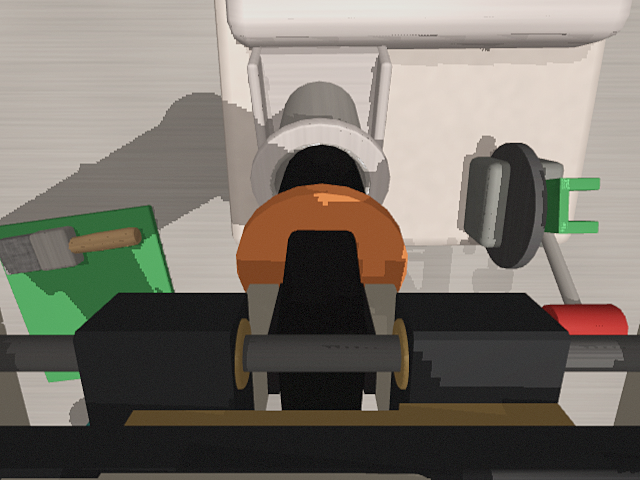

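Emit:
apply_moves:
  plan:
    - [230,[0,0.1,-0.17],0]
    - [230,[0,0.11,0.06],0]
    - [230,[0,0,0],0]
    - [230,[0,-0.05,0.09],0]
    - [230,[0,-0.05,0.09],0]
    - [230,[0,-0.05,0.09],0]
    - [230,[0,0,0],0]

```text
time_s: 14.28
tcp_pos: [0.6003, 0.1163, 0.2631]
eef_rot: [179.9, -0.0, -90.0]
contact_force: [-0.2, -0.4, -3.3]
gripper_width: 0.0278
```

Emit:
apply_moves:
  plan:
    - [230,[0,-0.05,0.09],0]
    - [230,[0,-0.05,0.09],0]
    - [230,[0,0,0],0]

```text
time_s: 14.65
tcp_pos: [0.6052, 0.1164, 0.2543]
eef_rot: [179.9, -0.0, -89.9]
contact_force: [-0.7, -0.7, -3.8]
gripper_width: 0.0276
```

Emit:
apply_moves:
  plan:
    - [230,[0,0,0],0]
    - [230,[0,0.08,0.03],0]
    - [230,[0,0.08,0.03],0]
    - [230,[0,0.08,0.03],0]
    - [230,[0,0.08,0.03],0]
    - [230,[0,0.07,0.04],0]
    - [230,[0,0,0],0]
  squeeze: 10

```text
time_s: 15.52
tcp_pos: [0.5855, 0.1166, 0.247]
eef_rot: [-180.0, 0.0, -89.9]
contact_force: [1.0, -0.1, -0.7]
gripper_width: 0.0284
```

```bash
python3 look.py 8 w
```

```text
[0.5855 0.1166 0.247 ] [ 0.9965 -0.1426 -0.7105] [ 0.069  -0.4827  0.0001]
```

View pics/side8.png

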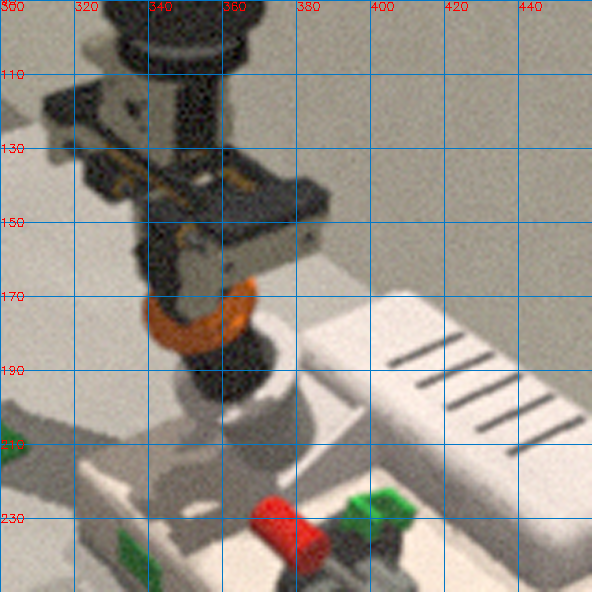

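View pics/w8.png

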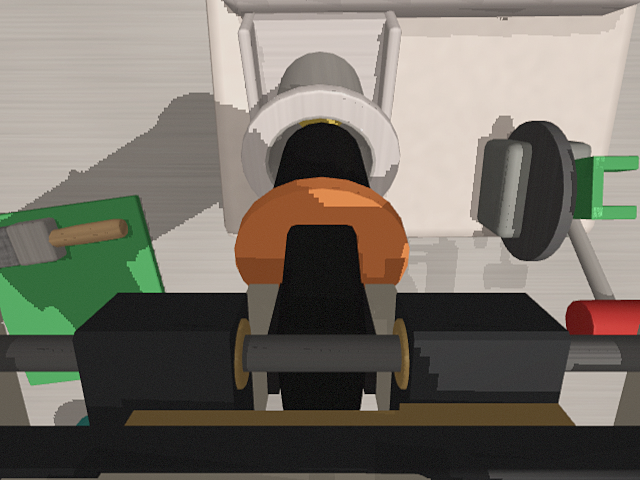

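Emit:
apply_moves:
  plan:
    - [230,[0,-0.047,0.088],0]
    - [230,[0,-0.047,0.088],0]
    - [230,[0,-0.047,0.088],0]
    - [230,[0,-0.047,0.088],0]
    - [230,[0,0,0],0]

```text
time_s: 16.3
tcp_pos: [0.5952, 0.1164, 0.2285]
eef_rot: [179.9, -0.0, -90.0]
contact_force: [2.5, 0.3, -2.9]
gripper_width: 0.0279
```

Emit:
apply_moves:
  plan:
    - [230,[0,-0.047,0.088],0]
    - [230,[0,-0.047,0.088],0]
    - [230,[0,-0.047,0.088],0]
    - [230,[0,0,0],0]

```text
time_s: 16.8
tcp_pos: [0.6024, 0.1165, 0.2156]
eef_rot: [180.0, -0.0, -89.9]
contact_force: [1.4, 0.9, -2.9]
gripper_width: 0.0279
```

Emit:
apply_moves:
  plan:
    - [230,[0,-0.035,0.066],0]
    - [230,[0,-0.024,0.044],0]
    - [230,[0,-0.024,0.044],0]
    - [230,[0,0,0],0]
  squeeze: 25

```text
time_s: 17.3
tcp_pos: [0.6066, 0.1165, 0.2083]
eef_rot: [-180.0, 0.0, -89.9]
contact_force: [3.4, 0.6, -3.5]
gripper_width: 0.0278
```

```bash
python3 look.py 9 w
```

```text
[0.6066 0.1165 0.2083] [ 3.3737  0.6469 -3.5045] [-0.0868 -1.0835 -0.0324]
```

View pics/side9.png

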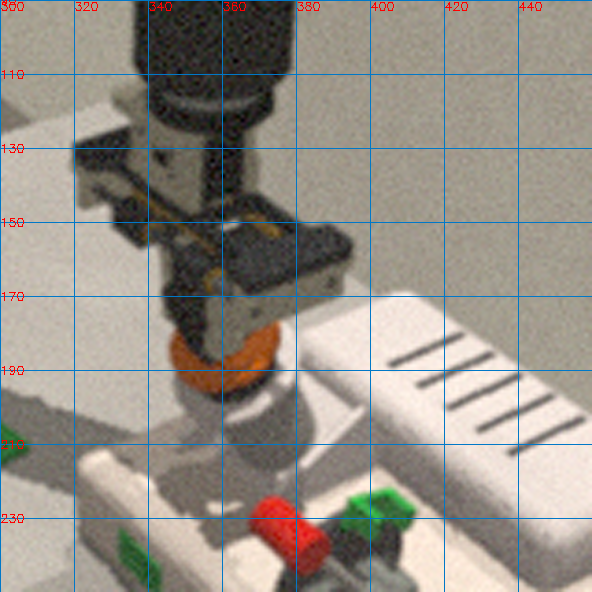

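View pics/w9.png

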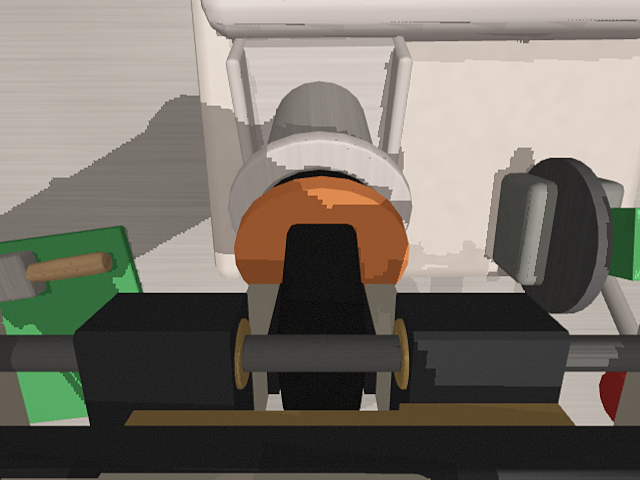

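Emit:
apply_moves:
  plan:
    - [230,[0,-0.024,0.044],0]
    - [230,[0,-0.024,0.044],0]
    - [230,[0,0,0],0]

```text
time_s: 17.82
tcp_pos: [0.609, 0.1165, 0.2044]
eef_rot: [-180.0, 0.0, -89.9]
contact_force: [0.5, 0.3, 1.9]
gripper_width: 0.028
```

Emit:
apply_moves:
  plan:
    - [230,[0,-0.024,0.044],0]
    - [230,[0,-0.024,0.044],0]
    - [230,[0,0,0],0]

```text
time_s: 18.2
tcp_pos: [0.6111, 0.1166, 0.2006]
eef_rot: [-180.0, 0.0, -89.9]
contact_force: [-3.0, 0.8, 6.4]
gripper_width: 0.0282
```

Emit:
apply_moves:
  plan:
    - [230,[0,-0.024,0.044],0]
    - [230,[0,-0.024,0.044],0]
    - [230,[0,0,0],0]
  squeeze: 40

```text
time_s: 18.58
tcp_pos: [0.6126, 0.1166, 0.1976]
eef_rot: [180.0, 0.0, -89.9]
contact_force: [-12.9, 1.9, 17.5]
gripper_width: 0.0281
```

Emit:
apply_moves:
  plan:
    - [230,[0,-0.019,0.035],0]
    - [230,[0,-0.01,0.018],0]
    - [230,[0,0,0],0]

```text
time_s: 18.95
tcp_pos: [0.6132, 0.1167, 0.1954]
eef_rot: [179.9, 0.0, -89.9]
contact_force: [-16.5, 2.8, 21.5]
gripper_width: 0.0278
```

```bash
python3 look.py 10 w
```

```text
[0.6132 0.1167 0.1954] [-16.5421   2.7503  21.5351] [1.1251 5.2712 0.0335]
```

View pics/side10.png

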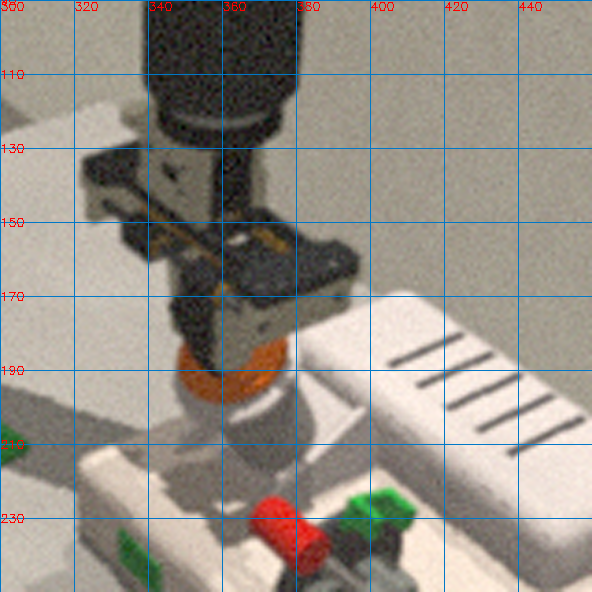

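View pics/scene10.png

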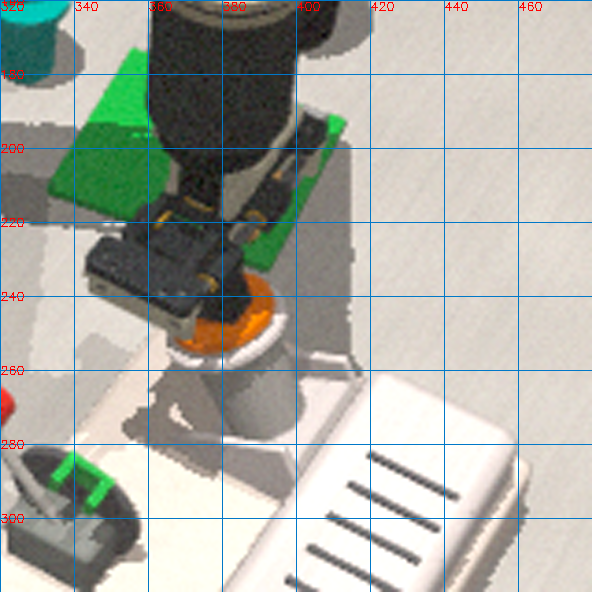

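View pics/w10.png

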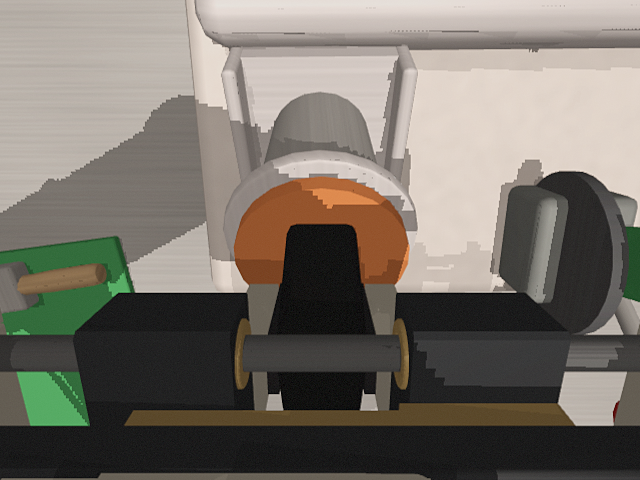

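The collar is almost on the rim, but the pusher still sits about 5° short of the tube's lean in the pads. I'll let go so it can settle in the bore, then press with a better grip.

Emit:
apply_moves:
  plan:
    - [110,[0,0,0],0]
    - [110,[0,0,0],0]
    - [110,[0,0,0],0]
    - [110,[0,0,0],0]

```text
time_s: 19.6
tcp_pos: [0.615, 0.1163, 0.1922]
eef_rot: [180.0, -0.0, -90.0]
contact_force: [-0.5, 0.1, 0.4]
gripper_width: 0.0498
```

```bash
python3 look.py 11 w
```

```text
[0.615  0.1163 0.1922] [-0.4696  0.099   0.4488] [-0.032  -0.0201  0.0675]
```

View pics/w11.png

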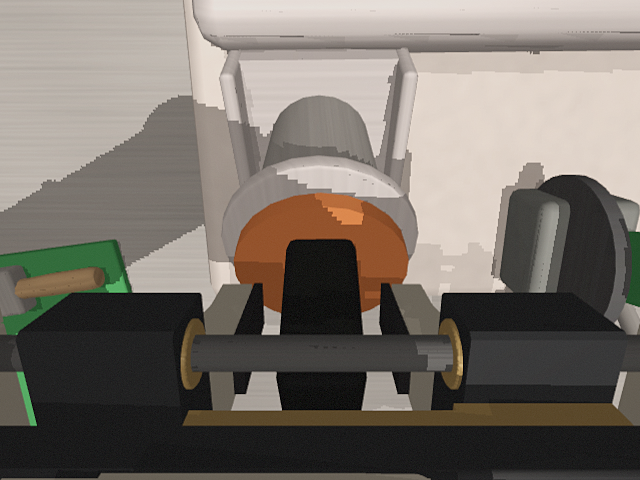

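View pics/scene11.png

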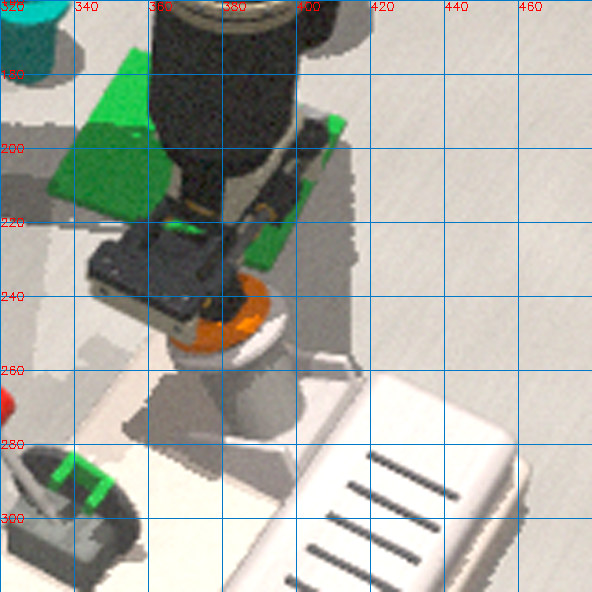

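```bash
cat > pred.py <<'E'
import sys
from h import *
w=dict(np.load(sys.argv[1])); k=np.linspace(0,2*np.pi,180)
def circ(C,r,hh,th):
    R=Rot.from_euler('y',-th,degrees=True).as_matrix()
    return proj(w,C+(R@np.c_[r*np.cos(k),r*np.sin(k),0*k+hh].T).T)
for s in (0,4,8):
    a=np.array([-.4695,0,.8829]); M=np.array([.6362,.1163,.170])+a*s*1e-3
    o=circ(M,.045,0,28); 
    print("s",s,"rim top row",o[:,1].min(),"cols",o[:,0].min(),o[:,0].max())
    for off,th in ((0,28),(5,28),(5,32),(8,28),(8,32)):
        top=circ(M,.038,off*1e-3+.008,th); print("   collar off",off,th,"top-face rear row",top[:,1].min(),"cols",top[:,0].min(),top[:,0].max())
E
python3 pred.py w11.npz
```

```text
s 0 rim top row 159.5265153849187 cols 225.02869002754878 421.01590308098736
   collar off 0 28 top-face rear row 186.70994239411573 cols 238.0943886798362 408.0662919323161
   collar off 5 28 top-face rear row 195.0236607587988 cols 236.44100148744425 409.81829772190497
   collar off 5 32 top-face rear row 201.57764649296172 cols 236.62595112739152 409.63299058309786
   collar off 8 28 top-face rear row 200.19831010894336 cols 235.416861189574 410.9036886112599
   collar off 8 32 top-face rear row 207.2974970095563 cols 235.6758398642036 410.6344741464269
s 4 rim top row 165.62162130104298 cols 223.53594570459367 422.57625626630966
   collar off 0 28 top-face rear row 193.33061302471836 cols 236.77704716595224 409.4621814575828
   collar off 5 28 top-face rear row 201.95576332131262 cols 235.07004044091545 411.27127995687954
   collar off 5 32 top-face rear row 208.68665569665492 cols 235.25349786901398 411.0798849738572
   collar off 8 28 top-face rear row 207.3279374555188 cols 234.00897599661974 412.39262402315853
   collar off 8 32 top-face rear row 214.61093309924902 cols 234.2719797454687 412.11445751017214
s 8 rim top row 171.94347093362055 cols 221.99594180599172 424.1859777360381
   collar off 0 28 top-face rear row 200.19868931883133 cols 235.41707211766234 410.9034647567338
   collar off 5 28 top-face rear row 209.15310457882924 cols 233.64864376295034 412.77249295111005
   collar off 5 32 top-face rear row 216.06978963164678 cols 233.83555892390245 412.57470491960066
   collar off 8 28 top-face rear row 214.73433274167292 cols 232.54913332831478 413.93160666462984
   collar off 8 32 top-face rear row 222.21021040854365 cols 232.8210504655259 413.6440337964455
```

Emit:
apply_moves:
  plan:
    - [230,[0,0,0],0]
    - [230,[0,0,0],0]
    - [230,[0,0,0],0]
    - [230,[0,0,0],0]
    - [230,[0,0,0],0]
  squeeze: 40

```text
time_s: 20.38
tcp_pos: [0.6151, 0.1166, 0.1926]
eef_rot: [-180.0, 0.0, -89.9]
contact_force: [-0.9, 0.3, 0.2]
gripper_width: 0.0276
```

Emit:
apply_moves:
  plan:
    - [230,[0,-0.014,0.026],0]
    - [230,[0,-0.009,0.018],0]
    - [230,[0,0,0],0]

```text
time_s: 20.75
tcp_pos: [0.6161, 0.1166, 0.191]
eef_rot: [-180.0, 0.0, -89.9]
contact_force: [-1.5, 0.5, 5.4]
gripper_width: 0.0281
```

Emit:
apply_moves:
  plan:
    - [230,[0,-0.009,0.018],0]
    - [230,[0,-0.009,0.018],0]
    - [230,[0,0,0],0]

```text
time_s: 21.12
tcp_pos: [0.617, 0.1166, 0.1895]
eef_rot: [-180.0, 0.0, -89.9]
contact_force: [-4.3, 1.7, 6.7]
gripper_width: 0.0279
```

Emit:
apply_moves:
  plan:
    - [230,[0,-0.009,0.018],0]
    - [230,[0,-0.009,0.018],0]
    - [230,[0,0,0],0]

```text
time_s: 21.5
tcp_pos: [0.618, 0.1165, 0.1879]
eef_rot: [-180.0, 0.0, -89.9]
contact_force: [-3.6, 0.7, 7.1]
gripper_width: 0.0276
```

Emit:
apply_moves:
  plan:
    - [230,[0,-0.009,0.018],0]
    - [230,[0,-0.009,0.018],0]
    - [230,[0,0,0],0]

```text
time_s: 21.88
tcp_pos: [0.6182, 0.1165, 0.1877]
eef_rot: [-180.0, 0.0, -89.9]
contact_force: [-12.8, 0.3, 18.0]
gripper_width: 0.0285
```

```bash
python3 look.py 12 w; python3 pred.py w12.npz
```

```text
[0.6182 0.1165 0.1877] [-12.768    0.3242  18.0108] [0.8743 4.4646 0.1752]
s 0 rim top row 169.31252712082812 cols 223.67929015871857 423.2987307053745
   collar off 0 28 top-face rear row 197.12339454746794 cols 236.937836788684 410.14951751634845
   collar off 5 28 top-face rear row 205.85655752624652 cols 235.2165535847999 411.9697023308367
   collar off 5 32 top-face rear row 212.6369488530977 cols 235.40091133940035 411.7742033237644
   collar off 8 28 top-face rear row 211.2969123436549 cols 234.1496652999352 413.0980707680364
   collar off 8 32 top-face rear row 218.62901928460596 cols 234.41005706270082 412.8145411933183
s 4 rim top row 175.71508707730146 cols 222.12721725168626 424.9182493749471
   collar off 0 28 top-face rear row 204.07732777525916 cols 235.56650969019682 411.5996078982747
   collar off 5 28 top-face rear row 213.14539468710626 cols 233.78675999409393 413.48034517781014
   collar off 5 32 top-face rear row 220.11418155733827 cols 233.9708840724908 413.27834946836043
   collar off 8 28 top-face rear row 218.79843779468183 cols 232.6777861485372 414.6468836187025
   collar off 8 32 top-face rear row 226.3260364823121 cols 232.94659751004266 414.353801955164
s 8 rim top row 182.3614212712951 cols 220.52501315578175 426.590045653966
   collar off 0 28 top-face rear row 211.29726894587293 cols 234.14988329690436 413.09783677991487
   collar off 5 28 top-face rear row 220.71988065532065 cols 232.3019728579728 415.04219929391013
   collar off 5 32 top-face rear row 227.8867858528087 cols 232.4924580977215 414.83337524912935
   collar off 8 28 top-face rear row 226.59833251890288 cols 231.15481860696914 416.2488778396874
   collar off 8 32 top-face rear row 234.3313439528104 cols 231.4330176397015 415.94575014503164
```

View pics/w12.png

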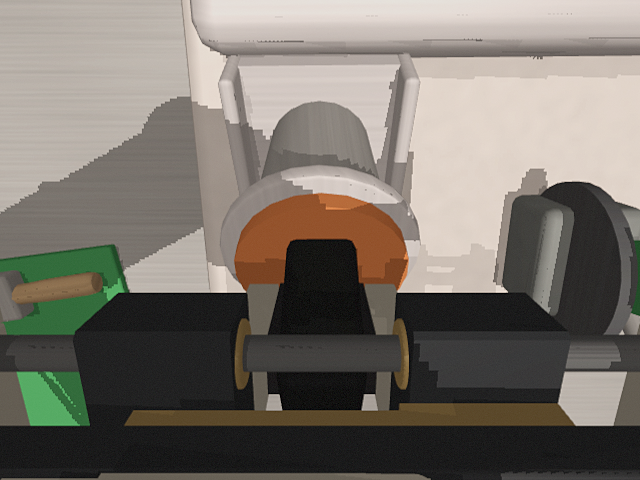

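View pics/scene12.png

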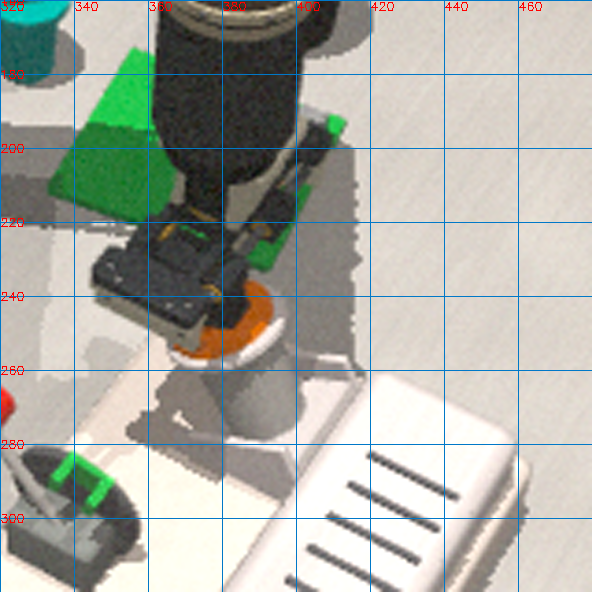

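Emit:
apply_moves:
  plan:
    - [230,[0,-0.009,0.018],0]
    - [230,[0,0,0],0]

```text
time_s: 22.28
tcp_pos: [0.6182, 0.1165, 0.1876]
eef_rot: [-180.0, 0.0, -89.9]
contact_force: [-15.4, 2.6, 24.8]
gripper_width: 0.0276
```

Emit:
apply_moves:
  plan:
    - [110,[0,0,0],0]
    - [110,[0,0,0],0]
    - [110,[0,0,0],0]
    - [110,[0,0,0],0]

```text
time_s: 22.78
tcp_pos: [0.6194, 0.1164, 0.1836]
eef_rot: [180.0, -0.0, -89.9]
contact_force: [0.5, 0.2, -0.7]
gripper_width: 0.0494
```

```bash
python3 look.py 13 w; python3 pred.py w13.npz | head -6;  python3 - <<'E'
import cv2
f=cv2.imread("pics/w13.png")[140:320,210:440]; cv2.imwrite("pics/w13z.png",cv2.resize(f,None,fx=3.3,fy=3.3,interpolation=cv2.INTER_NEAREST))
E
```

```text
[0.6194 0.1164 0.1836] [ 0.5441  0.206  -0.7074] [-0.0484 -0.0151  0.0274]
s 0 rim top row 174.08426353216518 cols 221.38115082216154 424.95946210130734
   collar off 0 28 top-face rear row 202.57800941649495 cols 234.88190744757608 411.60481407156277
   collar off 5 28 top-face rear row 211.66353396975254 cols 233.0865352006531 413.50179673061905
   collar off 5 32 top-face rear row 218.65762179684828 cols 233.27572685951108 413.3007871673783
   collar off 8 28 top-face rear row 217.32827944630816 cols 231.97160272242252 414.6785281799389
   collar off 8 32 top-face rear row 224.8852913752021 cols 232.2469491106918 414.3862710652983
```

View pics/w13z.png

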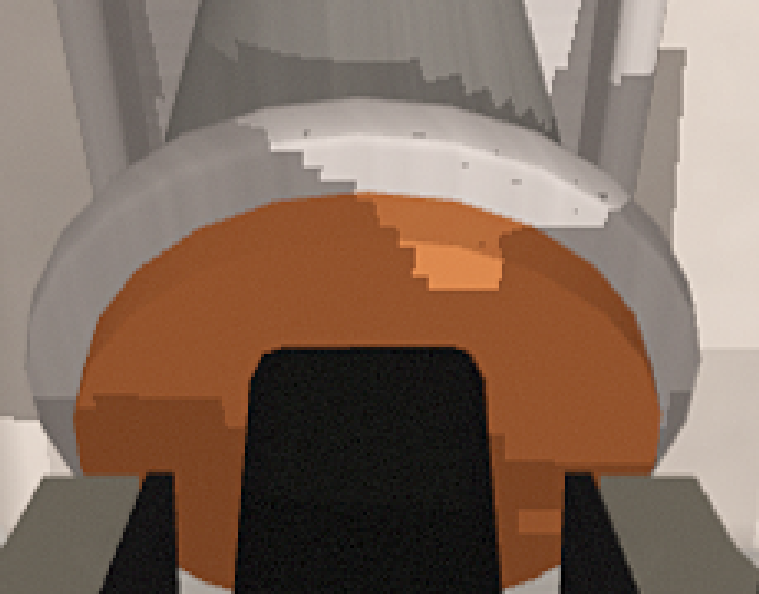

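View pics/side13.png

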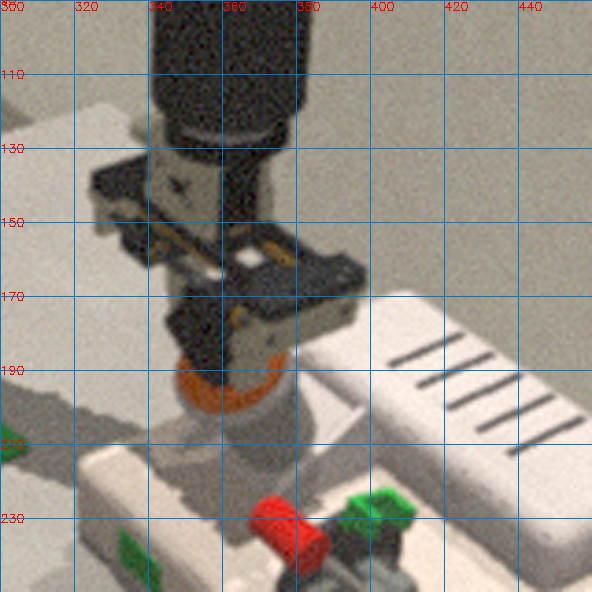

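Emit:
apply_moves:
  plan:
    - [110,[0,0,-0.3],0]
    - [110,[0,0,-0.7],0]
    - [110,[0,0,-0.9],0]
    - [255,[0.5,0.5,-0.6],0]
    - [255,[0.7,0.6,0],0]
    - [255,[0.7,0.5,0],0]
    - [255,[0.7,0.5,0],0]
    - [255,[0,0,0],0]

```text
time_s: 23.92
tcp_pos: [0.5133, -0.0154, 0.3113]
eef_rot: [-179.8, 0.0, -90.0]
contact_force: [0.9, 0.2, 0.6]
gripper_width: 0.0056
```

```bash
python3 look.py 14 w
```

```text
[ 0.5133 -0.0154  0.3113] [0.9469 0.2011 0.5708] [-0.0129 -0.0698  0.0418]
```

View pics/side14.png

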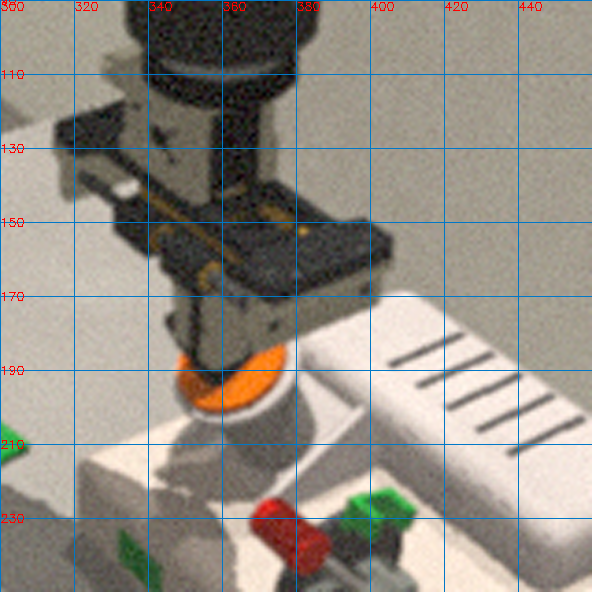

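View pics/scene14.png

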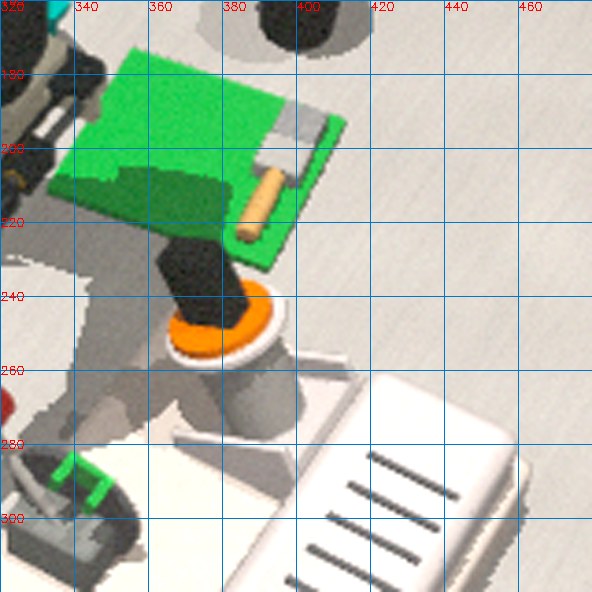

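View pics/w14.png

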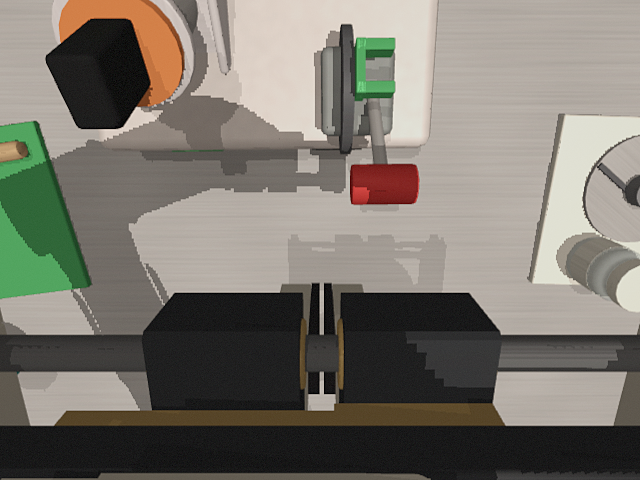

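Emit:
apply_moves:
  plan:
    - [255,[-0.45,-0.85,0],0]
    - [255,[-0.45,-0.85,0],0]
    - [255,[0,0,0],0]
    - [255,[0,0,0],0]

```text
time_s: 24.58
tcp_pos: [0.5997, 0.0321, 0.3083]
eef_rot: [179.9, -0.0, -89.9]
contact_force: [0.2, 0.2, -0.3]
gripper_width: 0.0004
```

```bash
python3 look.py 15 w;  python3 - <<'E'
import cv2
f=cv2.imread("pics/w15.png"); print(f.shape)
E
```

```text
[0.5997 0.0321 0.3083] [ 0.2162  0.1581 -0.2926] [-0.1475  0.0621 -0.0076]
(480, 640, 3)
```

View pics/w15.png

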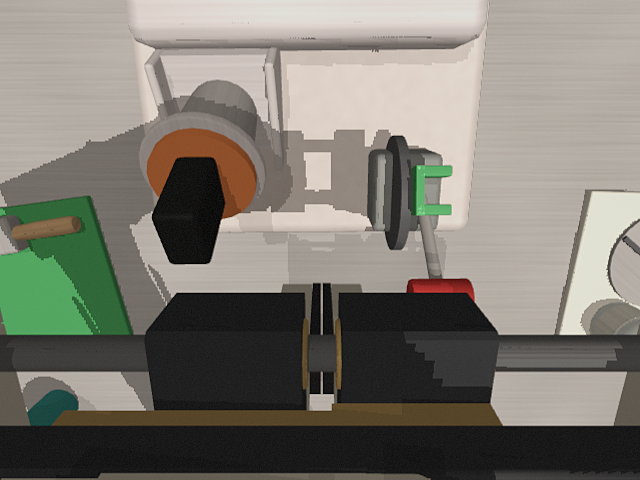

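```bash
python3 - <<'E'
import cv2
f=cv2.imread("pics/w15.png"); x0,y0,x1,y1=130,100,280,240
g=cv2.resize(cv2.convertScaleAbs(f[y0:y1,x0:x1],alpha=1.2),None,fx=4.2,fy=4.2,interpolation=cv2.INTER_NEAREST)
for k in range(0,150,10):
    p=int(k*4.2); cv2.putText(g,str(x0+k),(p,9),0,.32,(0,0,255)); cv2.putText(g,str(y0+k),(0,p+4),0,.32,(0,0,255))
    cv2.line(g,(p,0),(p,600),(200,120,0),1) if k%20==0 else 0; cv2.line(g,(0,p),(640,p),(200,120,0),1) if k%20==0 else 0
cv2.imwrite("pics/w15z.png",g)
E
cat > pred2.py <<'E'
from h import *
w=dict(np.load("w15.npz")); k=np.linspace(0,2*np.pi,720)
a=np.array([-.4695,0,.8829])
def circ(C,r,hh,th=28):
    R=Rot.from_euler('y',-th,degrees=True).as_matrix()
    return proj(w,C+(R@np.c_[r*np.cos(k),r*np.sin(k),0*k+hh].T).T)
bb=lambda p:(p.min(0).round(1).tolist(),p.max(0).round(1).tolist())
for s in (0,3,6):
    M=np.array([.6362,.1163,.170])+a*s*1e-3
    print("s",s,"rimface",bb(circ(M,.045,0)),"rimback",bb(circ(M,.045,-.008)))
    for off in (0,2,4): print("  off",off,"bottom",bb(circ(M,.038,off*1e-3)),"top",bb(circ(M,.038,off*1e-3+.008)))
E
python3 pred2.py
```

```text
s 0 rimface ([141.6, 113.9], [268.6, 216.0]) rimback ([145.1, 107.8], [269.5, 209.4])
  off 0 bottom ([151.9, 123.6], [259.0, 209.5]) top ([148.6, 130.0], [257.8, 216.3])
  off 2 bottom ([151.1, 125.1], [258.7, 211.2]) top ([147.7, 131.6], [257.5, 218.1])
  off 4 bottom ([150.3, 126.7], [258.4, 212.9]) top ([146.8, 133.3], [257.2, 219.8])
s 3 rimface ([140.2, 116.2], [268.2, 218.5]) rimback ([143.8, 110.1], [269.2, 211.8])
  off 0 bottom ([150.7, 125.9], [258.5, 212.0]) top ([147.3, 132.4], [257.3, 219.0])
  off 2 bottom ([149.9, 127.5], [258.2, 213.7]) top ([146.4, 134.1], [257.0, 220.7])
  off 4 bottom ([149.0, 129.1], [257.9, 215.5]) top ([145.5, 135.8], [256.7, 222.5])
s 6 rimface ([138.9, 118.6], [267.8, 221.1]) rimback ([142.5, 112.3], [268.8, 214.3])
  off 0 bottom ([149.4, 128.3], [258.1, 214.6]) top ([145.9, 134.9], [256.9, 221.6])
  off 2 bottom ([148.6, 130.0], [257.8, 216.3]) top ([145.1, 136.6], [256.5, 223.4])
  off 4 bottom ([147.7, 131.6], [257.5, 218.1]) top ([144.1, 138.4], [256.2, 225.2])
```

View pics/w15z.png

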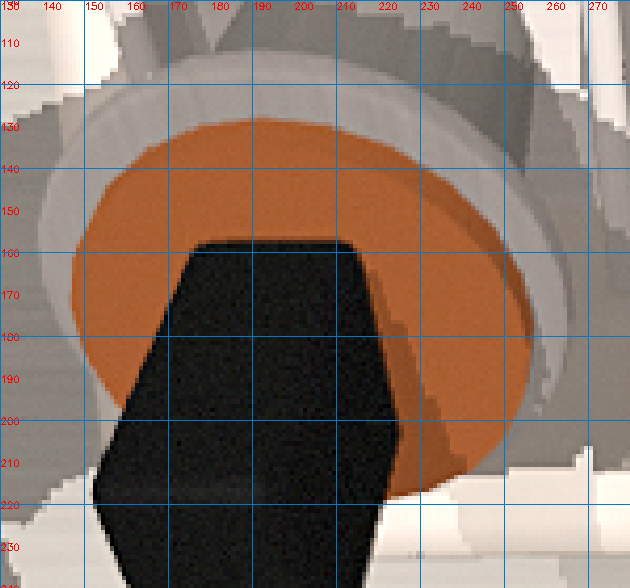

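In the close-up the collar edge sits about 8.5 px (left) and 16 px (top) inside the rim edge. That matches a flush fit to within about 1–1.5 mm. As a second check I'll press the top of the grip gently with shut fingers.

Emit:
apply_moves:
  plan:
    - [255,[-0.6,0.05,0],0]
    - [255,[-0.6,0.06,0],0]
    - [255,[-0.49,0,0.2],0]
    - [255,[0,0,0.5],0]
    - [255,[0,0,0.36],0]
    - [255,[0,0,0],0]

```text
time_s: 25.48
tcp_pos: [0.5928, 0.1155, 0.2555]
eef_rot: [179.9, -0.0, -89.9]
contact_force: [0.5, -0.5, -0.3]
gripper_width: 0.0004
```

Emit:
apply_moves:
  plan:
    - [255,[0,-0.025,0.05],0]
    - [255,[0,-0.025,0.05],0]
    - [255,[0,-0.025,0.05],0]
    - [255,[0,0,0],0]

```text
time_s: 25.98
tcp_pos: [0.5977, 0.1159, 0.2485]
eef_rot: [180.0, -0.0, -89.9]
contact_force: [0.3, -0.9, -0.3]
gripper_width: 0.0007
```

Emit:
apply_moves:
  plan:
    - [255,[0,-0.01,0.05],0]
    - [255,[0,-0.01,0.05],0]
    - [255,[0,0,0],0]

```text
time_s: 26.35
tcp_pos: [0.5985, 0.1159, 0.2433]
eef_rot: [180.0, -0.0, -89.9]
contact_force: [0.6, 0.0, -0.2]
gripper_width: 0.0006
```

Emit:
apply_moves:
  plan:
    - [255,[0,0,0.05],0]
    - [255,[0,0,0.04],0]
    - [255,[0,0,0],0]

```text
time_s: 26.72
tcp_pos: [0.5985, 0.1159, 0.2389]
eef_rot: [180.0, -0.0, -89.9]
contact_force: [0.3, -0.5, -0.7]
gripper_width: 0.0007
```

Emit:
apply_moves:
  plan:
    - [255,[0,0,0.04],0]
    - [255,[0,0,0.04],0]
    - [255,[0,0,0],0]

```text
time_s: 27.1
tcp_pos: [0.5992, 0.116, 0.2372]
eef_rot: [-179.9, 0.0, -89.9]
contact_force: [-3.5, -0.9, 10.8]
gripper_width: 0.0001
```

Emit:
apply_moves:
  plan:
    - [255,[0,0,0.03],0]
    - [255,[0,0,0],0]

```text
time_s: 27.35
tcp_pos: [0.5993, 0.116, 0.2369]
eef_rot: [-179.8, 0.0, -89.9]
contact_force: [-7.2, 0.5, 17.0]
gripper_width: 0.0008
```

Emit:
apply_moves:
  plan:
    - [255,[0,-0.01,0.03],0]
    - [255,[0,-0.01,0.03],0]
    - [255,[0,0,0],0]

```text
time_s: 27.72
tcp_pos: [0.5996, 0.1159, 0.2366]
eef_rot: [-179.7, 0.0, -89.8]
contact_force: [-17.4, 2.3, 33.8]
gripper_width: 0.0002
```

Emit:
apply_moves:
  plan:
    - [255,[0,0.02,-0.3],0]
    - [255,[0,0,-0.7],0]
    - [255,[0.3,0.3,-0.4],0]
    - [255,[0.8,0.5,0],0]
    - [255,[0.8,0.5,0],0]
    - [255,[0.8,0.5,0],0]
    - [255,[0.8,0.3,0],0]
    - [255,[0,0,0],0]
    - [255,[0,0,0],0]

```text
time_s: 28.85
tcp_pos: [0.494, -0.0592, 0.3007]
eef_rot: [-180.0, 0.0, -90.0]
contact_force: [0.3, 0.6, -0.1]
gripper_width: 0.0001
```

```bash
python3 look.py 16 w; python3 - <<'E'
from h import *
c=dict(np.load("w16.npz")); f=c["frame"]
for nm,a in (("red",(-6,5,130,60)),("green",(50,75,120,40))): print(nm,blobs(mask(f,*a),100))
x0,y0,x1,y1=270,0,430,130
E
```

```text
[ 0.494  -0.0592  0.3007] [ 0.2631  0.5845 -0.0604] [ 0.0306 -0.0485  0.0377]
red [(2993, [316.6, 154.5], [282, 133, 70, 44])]
green [(3222, [15.2, 231.0], [0, 143, 46, 136]), (1830, [305.5, 31.9], [287, 0, 42, 69])]
```

View pics/w16.png

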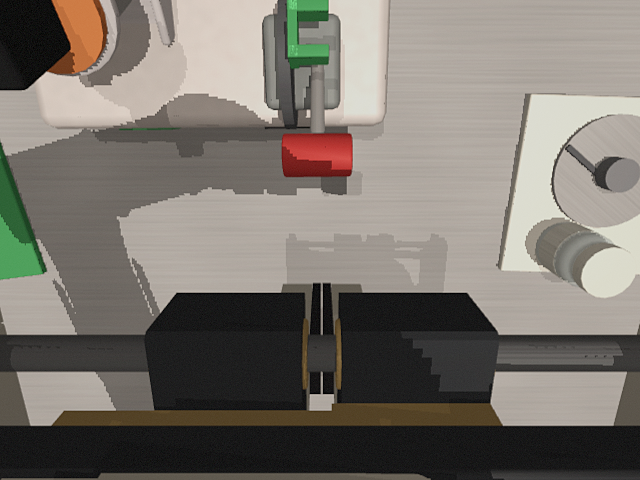

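```bash
python3 - <<'E'
from h import *
for n in ("w14","w16"):
    c=dict(np.load(n+".npz")); f=c["frame"]; m=mask(f,-6,5,130,60); b=blobs(m,100)[0]; x,y,w,h=b[2]
    print(n,"knob c",b[1],onplane(c,(x+w/2-.5,y+h/2-.5),.1916))
cs=[dict(np.load(n)) for n in ("side14.npz","scene14.npz","w14.npz","w16.npz")]
L=[]
for c in cs:
    m=mask(c["frame"],-6,5,130,60); b=blobs(m,60)[0]; print(b); x,y,w,h=b[2]; L.append(ray(c,(x+w/2-.5,y+h/2-.5)))
A=np.zeros((3,3));bb=np.zeros(3)
for o,d in L:
    P=np.eye(3)-np.outer(d,d);A+=P;bb+=P@o
X=np.linalg.solve(A,bb);print("knob tri",X)
for n,roi in (("w14",(345,20,405,110)),("w15",(405,155,465,225))):
    f=dict(np.load(n+".npz"))["frame"]; x0,y0,x1,y1=roi
    g=cv2.resize(f[y0:y1,x0:x1],None,fx=6,fy=6,interpolation=cv2.INTER_NEAREST)
    for k in range(0,90,10): cv2.putText(g,str(x0+k),(k*6,9),0,.35,(0,0,255));cv2.putText(g,str(y0+k),(0,k*6+4),0,.35,(0,0,255)); cv2.line(g,(0,k*6),(360,k*6),(200,120,0),1);cv2.line(g,(k*6,0),(k*6,540),(200,120,0),1)
    cv2.imwrite(f"pics/{n}t.png",g)
E
```

```text
w14 knob c [383.7, 183.7] [ 0.5441 -0.0579  0.1916]
w16 knob c [316.6, 154.5] [ 0.5454 -0.0554  0.1916]
(228, [378.2, 234.1], [368, 225, 21, 20])
(196, [314.5, 272.8], [306, 264, 18, 19])
(2664, [383.7, 183.7], [350, 164, 69, 40])
(2993, [316.6, 154.5], [282, 133, 70, 44])
knob tri [ 0.545  -0.0572  0.1926]
```

View pics/w14t.png

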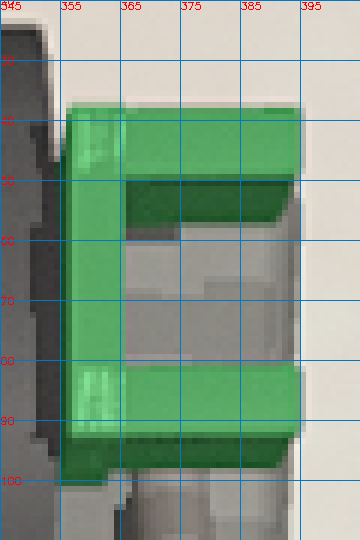

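View pics/w15t.png

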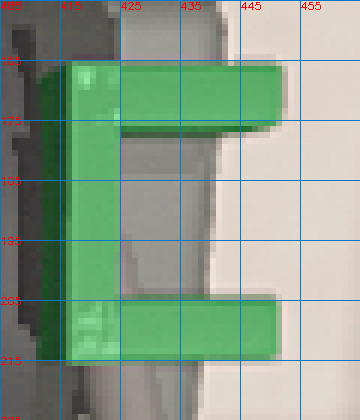

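```bash
python3 - <<'E'
from h import *
a=dict(np.load("w14.npz"));b=dict(np.load("w15.npz"))
P=[]
for u,v in (((394.5,38),(451.5,166)),((394.5,49.5),(451,175.5)),((394.5,81),(450.5,204.7)),((394.5,93),(450.5,214.7)),((356.5,38),(416.5,165.5)),((356.5,92.5),(416,214.5))):
    X,r=tri(a,u,b,v); P.append(X); print(X,r[0])
P=np.array(P); t1=P[:2].mean(0);t2=P[2:4].mean(0); m=(t1+t2)/2; d=t1-t2
print("mid",m,"sep",np.linalg.norm(d),"tangent tilt deg (= -phi)",np.degrees(np.arctan2(d[2],d[0])))
for px in (.6095,.6085,.6105): print(px,"phi",np.degrees(np.arctan2(m[0]-px,m[2]-.115)),"r",np.hypot(m[0]-px,m[2]-.115))
E
```

```text
[ 0.6393 -0.0642  0.1645] 0.0007696918409821116
[ 0.6321 -0.0647  0.1639] 0.000755946186120724
[ 0.6113 -0.0646  0.17  ] 0.0008917365420313748
[ 0.6035 -0.0652  0.1701] 0.000715882894855311
[ 0.6395 -0.0384  0.1638] 0.0006704137421661147
[ 0.6039 -0.0387  0.1713] 0.0005539506764237449
mid [ 0.6215 -0.0647  0.1671] sep 0.028880854027934222 tangent tilt deg (= -phi) -11.569282962877548
0.6095 phi 13.011115708033033 r 0.0534984559091886
0.6085 phi 14.050113015701168 r 0.05373243041519804
0.6105 phi 11.963338469656017 r 0.053282224906723755
```

Emit:
apply_moves:
  plan:
    - [255,[0,0,0.6],0]
    - [255,[0,0,0.8],0]
    - [255,[0,0,0.6],0]
    - [255,[0,0,0.3],0]
    - [255,[0,0,0],0]
    - [255,[0,-0.2,0],0]
    - [255,[0,-0.2,0],0]
    - [255,[0,-0.2,0],0]
    - [255,[0,-0.2,0],0]
    - [255,[0,0,0],0]

```text
time_s: 30.25
tcp_pos: [0.5341, -0.0594, 0.1856]
eef_rot: [179.9, -0.0, -90.0]
contact_force: [-2.0, -0.4, -0.1]
gripper_width: 0.0006
```

Emit:
apply_moves:
  plan:
    - [255,[0,-0.17,0],0]
    - [255,[0,-0.17,0],0]
    - [255,[0,-0.17,0],0]
    - [255,[0,-0.17,0],0]
    - [255,[0,-0.17,0],0]
    - [255,[0,-0.17,0],0]
    - [255,[0,-0.15,0],0]
    - [255,[0,-0.1,0],0]
    - [255,[0,0,0],0]

```text
time_s: 31.38
tcp_pos: [0.5979, -0.059, 0.1854]
eef_rot: [-180.0, 0.0, -89.9]
contact_force: [-0.7, 1.0, 0.1]
gripper_width: 0.0002
```

```bash
cat > lev.py <<'E'
import sys
from h import *
from plant import viewer,get_state
t=sys.argv[1]; s=get_state(); print(s["tcp_pos"],s["contact_force"])
L=[]
for n in ("side","scene"):
    c=viewer.capture(n); np.savez(f"{n}{t}.npz",**c); b=blobs(mask(c["frame"],-6,5,130,60),40); print(n,b[:2]); x,y,w,h=b[0][2]; L.append((c,(x+w/2-.5,y+h/2-.5)))
    x0,y0=(320,150) if n=="side" else (290,220)
    cv2.imwrite(f"pics/{n}{t}.png",cv2.resize(cv2.convertScaleAbs(c["frame"][y0:y0+120,x0:x0+120],alpha=1.5),None,fx=4.8,fy=4.8,interpolation=cv2.INTER_CUBIC))
X,r=tri(*L[0],*L[1]); print("knob",X,r[0],"angle from vertical",np.degrees(np.arctan2(X[0]-.6095,X[2]-.115)),"rad", np.hypot(X[0]-.6095,X[2]-.115))
c=wristcam(viewer.capture("wrist"),s); np.savez(f"w{t}.npz",**c); cv2.imwrite(f"pics/w{t}.png",c["frame"])
E
python3 lev.py 17
```

```text
[ 0.5979 -0.059   0.1854] [-0.7361  0.9766  0.1002]
side []Traceback (most recent call last):
  File "lev.py", line 7, in <module>
    c=viewer.capture(n); np.savez(f"{n}{t}.npz",**c); b=blobs(mask(c["frame"],-6,5,130,60),40); print(n,b[:2]); x,y,w,h=b[0][2]; L.append((c,(x+w/2-.5,y+h/2-.5)))
                                                                                                                        ~^^^
IndexError: list index out of range
```

```bash
cat > lw.py <<'E'
import sys
from h import *
from plant import viewer,get_state
t=sys.argv[1]; s=get_state(); c=wristcam(viewer.capture("wrist"),s); np.savez(f"w{t}.npz",**c); cv2.imwrite(f"pics/w{t}.png",c["frame"])
print(s["time_s"],s["tcp_pos"],blobs(mask(c["frame"],-6,5,130,60),40)[:2])
E
python3 lw.py 17
```

```text
31.425 [ 0.5977 -0.059   0.1855] [(8836, [309.5, 266.3], [239, 233, 139, 82])]
```

View pics/w17.png

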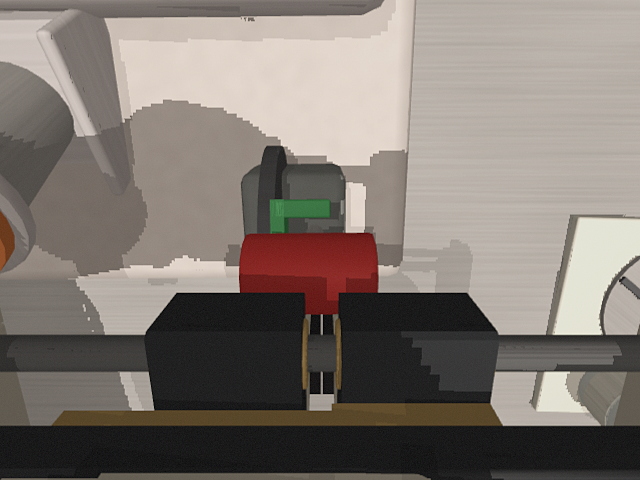

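```bash
cat > ang.py <<'E'
import sys
from h import *
c=dict(np.load(sys.argv[1])); k=np.linspace(0,2*np.pi,180)
f=c["frame"]; m=mask(f,-6,5,130,60); ys,xs=np.nonzero(m); print("red cols",xs.min(),xs.max(),"row min",ys.min(),"row max",ys.max())
for ph in range(-4,25,2):
    p=np.radians(ph); K=np.array([.6095+.1*np.sin(p),-.0575,.115+.1*np.cos(p)])
    C=K+np.c_[.014*np.cos(k),0*k,.014*np.sin(k)]; q=proj(c,C); q2=proj(c,K+[0,.022,0]); q3=proj(c,K-[0,.022,0])
    print(ph,"rear row",q[:,1].min().round(1),"front row",q[:,1].max().round(1),q2[0,0].round(1),q3[0,0].round(1))
E
python3 ang.py w17.npz
```

```text
red cols 239 377 row min 233 row max 314
-4 rear row 288.6 front row 369.6 257.6 381.0
-2 rear row 279.9 front row 361.2 257.1 381.5
0 rear row 270.9 front row 352.5 256.6 382.0
2 rear row 261.6 front row 343.4 256.2 382.4
4 rear row 252.0 front row 334.1 255.8 382.8
6 rear row 242.2 front row 324.5 255.5 383.1
8 rear row 232.3 front row 314.6 255.2 383.4
10 rear row 222.2 front row 304.6 255.0 383.6
12 rear row 211.9 front row 294.5 254.8 383.8
14 rear row 201.6 front row 284.2 254.7 383.9
16 rear row 191.2 front row 273.9 254.6 383.9
18 rear row 180.8 front row 263.6 254.6 384.0
20 rear row 170.5 front row 253.2 254.7 383.9
22 rear row 160.2 front row 243.0 254.8 383.8
24 rear row 150.0 front row 232.8 255.0 383.6
```

Emit:
apply_moves:
  plan:
    - [255,[0,-0.08,0],0]
    - [255,[0,-0.07,0],0]
    - [255,[0,0,0],0]
    - [255,[0,0,0],0]

```text
time_s: 31.98
tcp_pos: [0.6051, -0.0591, 0.1857]
eef_rot: [-180.0, -0.0, -89.9]
contact_force: [-0.8, -0.7, -0.4]
gripper_width: 0.0006
```

Emit:
apply_moves:
  plan:
    - [255,[0,0.3,0],0]
    - [255,[0,0.7,0],0]
    - [255,[0,0.9,-0.5],0]
    - [255,[0,0.5,-0.8],0]
    - [255,[0,0.3,-0.8],0]
    - [255,[0,0,0],0]
    - [255,[0,0,0],0]

```text
time_s: 32.85
tcp_pos: [0.4692, -0.0591, 0.2906]
eef_rot: [-179.9, 0.0, -89.9]
contact_force: [1.4, 0.0, -1.3]
gripper_width: 0.0002
```

```bash
python3 lev.py 18; python3 ang.py w18.npz
```

```text
[ 0.4692 -0.0591  0.2906] [ 1.4221  0.0164 -1.3106]
side [(242, [408.8, 212.9], [399, 204, 21, 20])]
scene [(213, [343.5, 283.5], [335, 274, 18, 20])]
knob [ 0.6288 -0.0575  0.2134] 0.00027166488017611506 angle from vertical 11.102392954998994 rad 0.10032557215035964Traceback (most recent call last):
  File "ang.py", line 4, in <module>
    f=c["frame"]; m=mask(f,-6,5,130,60); ys,xs=np.nonzero(m); print("red cols",xs.min(),xs.max(),"row min",ys.min(),"row max",ys.max())
                                                                               ~~~~~~^^
    return umr_minimum(a, axis, None, out, keepdims, initial, where)
ValueError: zero-size array to reduction operation minimum which has no identity
```

View pics/w18.png

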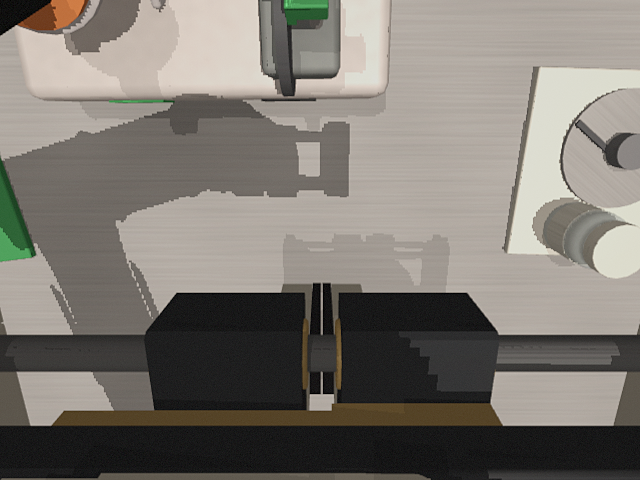

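View pics/side18.png

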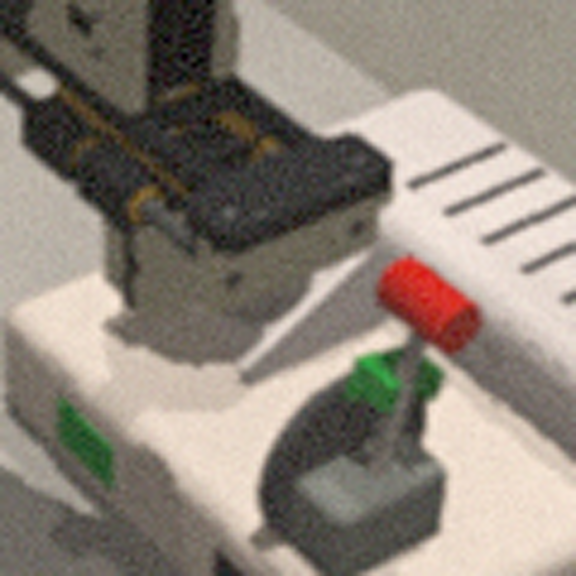

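View pics/scene18.png

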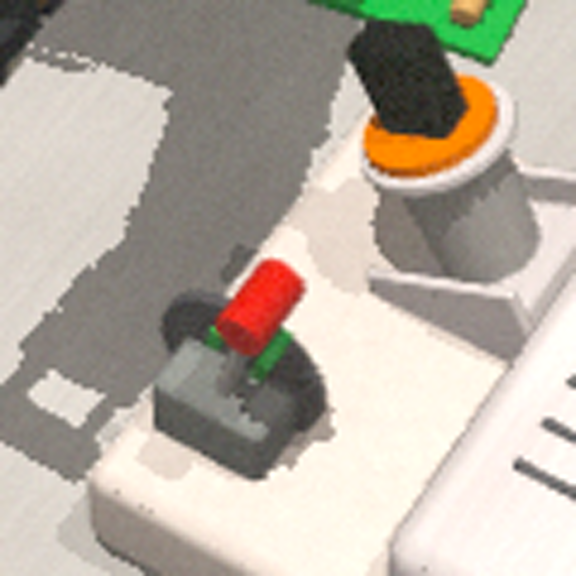

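```bash
python3 - <<'E'
from plant import close_job,get_state
s=get_state(); print(s["time_s"],s["contact_force"],s["tcp_pos"]); print(close_job())
E
```

```text
33.0 [0.5539414  0.0986677  0.57997713] [ 0.46936329 -0.0592565   0.28953027]
the job is handed in; nothing more can be done
None
```

I put the pusher home in the feed tube, threw the lever into the green notch and handed the job in at 33 s. No verdict was reported, so the results below are my own checks.

**What I did**
- **Tilting the pusher:** the tool cannot tilt, so I tipped the pusher in the pads on the free table and turned it further inside the tube mouth.
- **First insertion:** my first try touched the rear of the rim at about 18 N, so I backed off, shifted 6 mm and went in cleanly.
- **Pushing home:** the plate began to move at about 9 N. The pusher then stalled at about 27 N, still about 5° short of the tube's lean. I let go so it could settle, gripped it again and pushed until it stopped hard.
- **Throwing the lever:** I pushed the red grip with shut fingers in two steps, then backed away.

**What the last checks showed**
- **Pusher:** a second press on its top at about 38 N (limit 80 N) moved it only about 0.3 mm. In the close-up picture the collar looks flush and centred, but that reading is only good to about 1–1.5 mm. The interlock travel itself could not be read directly.
- **Lever:** it stands about 11.1° past vertical by triangulation. The notch measured 11–13° depending on the view. They differ by about 0.02–0.03 rad (limit 0.1), and the picture shows the lever between the two teeth.
- **Robot:** it was clear of everything at the end, with force readings at noise level.
- **Other items:** I did not touch the disc, jar or brush. They looked unmoved in the pictures, but I did not measure them.

**Where measurements disagreed:** estimates of how far the tube mouth stands out ranged from about 1 to 6 mm between views, so I relied on touch for the final seating.

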